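Lay out the stacked display stands in their felt-lined trays

ROBOT

A 7-joint arm with a two-finger parallel gripper is mounted at the origin on the work surface. World frame = base frame: x ahead of the robot, y to its left, z up, the work surface at z = 0. Lengths are in mm, angles in rad, forces in N, time in s.
With the tool pointing down it reaches from about 425 to 925 mm from the base axis. Payload 6.8 kg.
Tool frame: the origin (TCP) lies midway between the tips of the shut fingers; the grasp point (between the pads) lies 19 mm behind it; z points along the fingers, y is the direction in which the jaws open and shut (so a half turn about z gives the same grasp; the last joint's range is limited). The gripper opens to 85 mm and grips with 20 to 120 N. Pads are 22 mm wide; open, the fingers measure 114 mm over their backs; the gripper's body (76 mm by 85 mm) begins 54 mm behind the grasp point. The pads swing forward as they close: fully open they stand 13 mm farther back than shut.
Start: joints at [-0.108, 0.477, 0.022, 1.555, -0.011, 1.109, -0.083], TCP at [675.016, 0.007, 231.308] pointing down, gripper open.
Joint ranges: [-2.96, 2.96], [-0.34, 2.1], [-1.41, 1.46], [0.24, 2.44], [-1.37, 4.51], [0.17, 1.92], [-2.96, 2.96]. Speed limits (rad/s): [2.39, 2.39, 3.14, 3.14, 3.14, 3.14, 3.14].

INTERFACE

Orientations are given as a rotation vector (axis times angle).
In Python, from bench import arm, vision, nets gives the robot as it stands.
- The arm moves only by the tool servo_tool, never from a script. Its argument "plan" is one flat list of numbers, 5 for each row, row after row: the gripper command: -1 is shut, 1 is fully open, values between are in proportion, then the shift along the world's x, y, z in cm, then the turn about the world's z in rad. In form: [gripper, dx, dy, dz, spin, gripper, dx, dy, dz, spin, ...]. A call has 1 to 20 rows; each row shifts and turns the commanded pose from where the row before left it; what a row does not reach is not made up. A row lasts 1/10 s, in which the tool goes at most 50 mm and 8.59 degrees, less where a joint would pass 70% of its speed; a pose out of reach is approached as far as the arm can. A call is refused whole if a number of a shift passes 5 or a number of a turn 0.15, either way. A call with a gripper value outside its range is refused whole. The fingers move at their own pace and stop on an object; the grip force is fixed at half the most. Time passes only in rows, so rows that do not move let the fingers close. It gives the time, the measured TCP pose, the force and the opening at its end, in the units of the state.
- arm.get_obs(): the state, without advancing time (a new reading comes with each control period).
- vision.get_image(name): name is "scene" or "side" or "wrist"; returns the picture (480x640x3 uint8, red, green, blue); there is no depth.
- vision.camera_params(name): a dict with "fov_y" (degrees; the focal length in pixels is half the picture's height over the tangent of half this angle, whatever the lens; pixels are square), "cx", "cy" (the principal point, pixels), "distortion" ([k1, k2, p1, p2, k3] as OpenCV has them; the pictures are not rectified), "world_from_camera" (4x4, takes a point from camera to world coordinates). Camera axes: x right, y up, looking along -z (the intrinsics and any distortion apply to the point x, -y, -z); pixel columns grow to the right and rows downward; lengths in mm; the calibration is good to about 2 mm. A picture is of the moment at which its call begins: read the wrist's pose just before it. camera_params takes no time and is no camera call; for the wrist camera it gives the pose at the moment of the call.
- arm.finish_job(): hands the job in, once; it reports no verdict.
Trained networks look in the newest picture that a camera, given by its name, has taken for a name from the list of things; names that differ only in an ending like _2 or _b are one class to them, and where a whole thing is asked for, a point or a joint stands for the part that bears it (a point fixed in the world has none). Each returns a list of dicts, best first, with "p" (0 to 1); they miss things now and then, are a little off and sometimes report something else, mostly with a low value. They report only what shows in the picture. A call takes as long as a camera call. They do not tell look-alikes from the thing itself.
- nets.spot_in(thing, camera): "rect" ([left, top, right, bottom] in pixels, round what is visible of it).
- nets.tip_of(thing, camera): "centre" ([row, column] in pixels: a listed point, or the origin of a listed thing).
The state is a dict: "time": time; "joint_pos": joint angles; "joint_vel": joint speeds; "joint_efforts": joint torques, N m; "position": TCP position; "tool_rot": TCP orientation; "force": force on the tool from outside, world axes, zero at the start; "wrist_torque": the same for the moment, N m; "width": opening from 0.0 (shut) to 1.0 (fully open).
Only numpy, scipy, OpenCV 4.12 (cv2) and the standard library are available. Lean on these libraries where they do the work, as an engineer would, in place of code of your own. Each camera call takes 0.05 s, during which the arm holds its last target.

TASK

Take the stack of four wooden display stands apart from the top down, one at a time, and set each one down (do not let it drop) in the felt-lined tray of its own shape and size: first the small pedestal, then the square stand, then the round one, then the oblong one. Each must end upright and flat on the felt inside the rim, in the middle of its tray, with the square and the oblong stand turned to line up with their trays; let go of everything and leave the glass cup and the chisel where they are.

Things in the scene. Friction and masses are not known exactly. Their poses are not given: they have to be found in the camera images.
- pedestal_mid (a point): Small turned pedestal of dark wood, round, upright, 28 mm in diameter, 44 mm tall, about 25 g; at the start it stands on top of the stack, on the square stand. The point is on its axis, half-way up (22 mm above its underside); z is its axis, up.
- square_stand_mid (a point): Square block stand of mid-brown wood, 40 x 40 mm, 26 mm tall, about 36 g; second from the top, on the round stand. The point is its centre, 13 mm above its underside; x and y are square to its sides, z up.
- round_stand_mid (a point): Round flat stand of pale wood, 58 mm in diameter, 26 mm tall, about 60 g; third from the top, on the oblong stand and not always at its middle. The point is its centre, 13 mm above its underside; z up.
- oblong_stand_mid (a point): Oblong block stand of dark wood, 120 mm long (x) and 60 mm wide (y), 28 mm tall, about 170 g; bottom of the stack, lying on the table. The point is its centre, 14 mm above its underside; z up.
- pedestal_tray: The smallest round tray (pale wooden rim, grey felt), for the pedestal: 48 mm inside diameter, 60 mm outside; rim 8 mm high and 6 mm thick all round, felt floor 4 mm above the table; fixed to the table. Origin: centre of its underside, on the table; z up.
- square_tray: Square tray (pale wooden rim, grey felt), for the square stand: 56 x 56 mm inside, 68 x 68 mm outside; rim 8 mm high and 6 mm thick all round, felt floor 4 mm above the table; fixed to the table. Origin: centre of its underside, on the table; z up, x and y square to its sides.
- round_tray: The larger round tray (pale wooden rim, grey felt), for the round stand: 78 mm inside diameter, 90 mm outside; rim 8 mm high and 6 mm thick all round, felt floor 4 mm above the table; fixed to the table. Origin: centre of its underside, on the table; z up.
- oblong_tray: Oblong tray (pale wooden rim, grey felt), for the oblong stand: inside 140 mm long (x) and 80 mm wide (y), outside 152 x 92 mm; rim 8 mm high and 6 mm thick all round, felt floor 4 mm above the table; fixed to the table. Origin: centre of its underside, on the table; z up, x along its length.
- glass_cup: Bystander: green glass cup, loose, 68 mm across the mouth, 75 mm tall, standing off to the left of the work. Origin: centre of its underside.
- chisel: Bystander: wood-carving chisel, loose, lying on the table off to the right, about 175 mm long, 22 mm high. Origin: on the table, under the middle of the chisel; x runs from the handle to the blade.
Not all that is in view belongs to the job. Leave any purple look-alike of the part that bears round_stand_mid alone.

How it is judged:
By the outcome, as a careful person would: the job done as asked, in the order asked, and still so for the second after the job is handed in, with the robot touching nothing.
It also fails if it takes over 134 s, if anything falls off the work surface, if the arm or the gripper's body presses on something with over 40 N, if the wrist force passes 120 N, or if a joint passes its speed limit or range.

## Working session

There is one attempt and no reset: what is moved stays moved. The work goes in short steps, Python scripts to look and compute and a tool call to move; the robot and the scene stay as the last step left them, time stands still between calls to the robot, and variables do not carry over. Pictures are saved under pics/ and viewed, and the job is handed in when it is done.

Besides the shell and the picture viewer there is one more tool, called in YAML: its name, and indented under it one key for each argument. servo_tool: Moves the arm, as the interface text tells. Its arguments: {"type":"object","properties":{"plan":{"type":"array"}},"required":["plan"]}

```bash
ls; mkdir -p pics; python3 - <<'E'
from bench import arm, vision, nets
import cv2,numpy as np
np.set_printoptions(precision=3,suppress=True)
print(arm.get_obs())
for n in ["scene","side","wrist"]:
    im=vision.get_image(n); cv2.imwrite(f"pics/{n}0.png",im[:,:,::-1]); print(n,vision.camera_params(n))
E
```

```text
pics
{'time': 0.0, 'joint_pos': array([-0.108,  0.478,  0.022,  1.556, -0.012,  1.109, -0.083]), 'joint_vel': array([ 0.   ,  0.   ,  0.001,  0.   , -0.002, -0.   ,  0.   ]), 'joint_efforts': array([ -0.001, -59.644,   1.608, -28.119,   0.012,   0.009,   0.   ]), 'position': array([674.393,  -0.01 , 230.323]), 'tool_rot': array([-2.221, -2.221,  0.002]), 'force': array([ 0.234, -0.201, -0.1  ]), 'wrist_torque': array([-0.002,  0.02 ,  0.04 ]), 'width': 1.0043390769013907}
scene {'fov_y': 54.43990257146576, 'cx': 313.7438103905332, 'cy': 240.88075658733072, 'distortion': array([0.025, 0.   , 0.   , 0.   , 0.   ]), 'world_from_camera': array([[  -0.658,   -0.581,    0.48 , 1035.308],
       [   0.753,   -0.521,    0.401,  435.349],
       [   0.017,    0.625,    0.78 ,  964.977],
       [   0.   ,    0.   ,    0.   ,    1.   ]])}
side {'fov_y': 43.50354787939732, 'cx': 314.30199218656674, 'cy': 230.625658084761, 'distortion': array([-0.066,  0.   ,  0.   ,  0.   ,  0.   ]), 'world_from_camera': array([[  -0.93 ,    0.194,   -0.312,   50.533],
       [  -0.367,   -0.446,    0.816, 1156.309],
       [   0.019,    0.874,    0.486,  789.464],
       [   0.   ,    0.   ,    0.   ,    1.   ]])}
wrist {'fov_y': 62.84987153511313, 'cx': 322.0612220669147, 'cy': 241.60395529564443, 'distortion': array([-0.061,  0.   ,  0.   ,  0.   ,  0.   ]), 'world_from_camera': array([[  1.   ,  -0.   ,   0.001, 673.657],
       [ -0.   ,   0.951,   0.31 ,  79.235],
       [ -0.001,  -0.31 ,   0.951, 373.304],
       [  0.   ,   0.   ,   0.   ,   1.   ]])}
```

View pics/scene0.png

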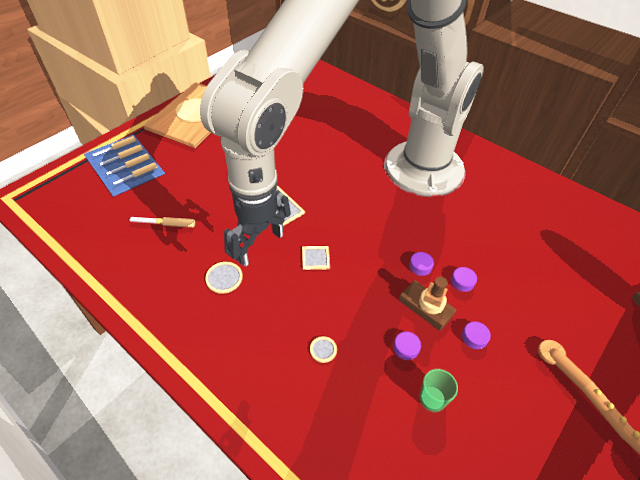

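View pics/side0.png

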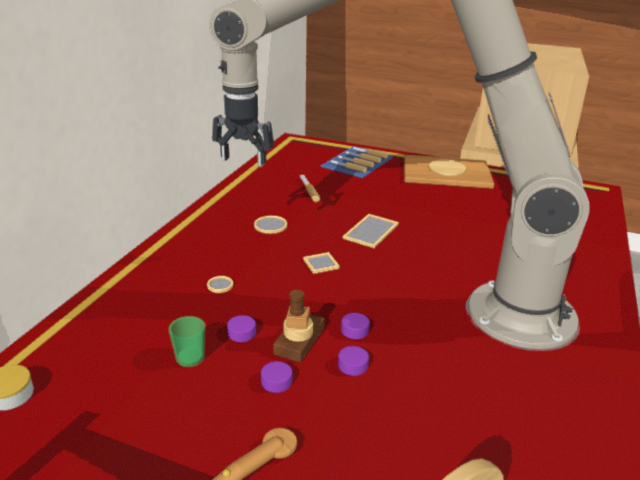

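View pics/wrist0.png

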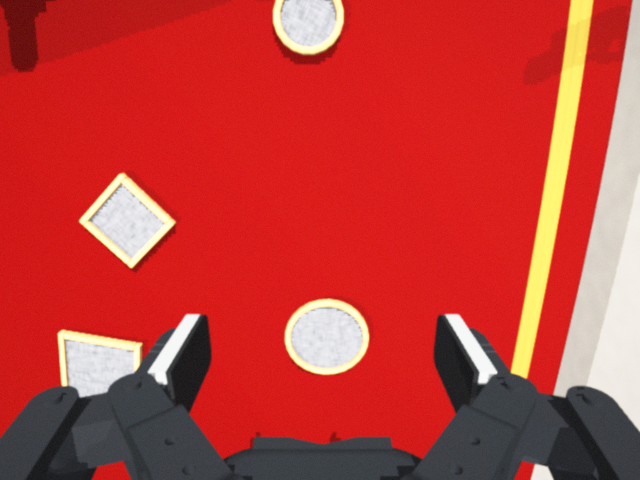

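The scene view shows the stack at about (435,300) with four purple look-alike discs around it at (422,264), (464,279), (477,335) and (407,345). The trays are at (323,349), (316,258), (224,277) and (290,210). The cup is at (439,390) and the chisel at (165,222).

```bash
cat > h.py <<'E'
from bench import arm, vision, nets
import cv2,numpy as np
np.set_printoptions(precision=2,suppress=True)
def K(p):
    f=240/np.tan(np.radians(p['fov_y'])/2)
    return np.array([[f,0,p['cx']],[0,f,p['cy']],[0,0,1.]])
def proj(P,p):
    P=np.atleast_2d(P).astype(float); T=np.linalg.inv(p['world_from_camera'])
    c=P@T[:3,:3].T+T[:3,3]; c=c*[1,-1,-1]
    return cv2.projectPoints(c,np.zeros(3),np.zeros(3),K(p),np.array(p['distortion']))[0][:,0]
def onz(uv,z,p):
    uv=np.atleast_2d(uv).astype(float)
    n=cv2.undistortPoints(uv[:,None],K(p),np.array(p['distortion']))[:,0]
    d=np.c_[n[:,0],-n[:,1],-np.ones(len(n))]@p['world_from_camera'][:3,:3].T
    o=p['world_from_camera'][:3,3]
    return o+d*((z-o[2])/d[:,2])[:,None]
E
python3 - <<'E'
from h import *
Z=dict(pedestal_mid=28+26+26+22,square_stand_mid=28+26+13,round_stand_mid=41,oblong_stand_mid=14,pedestal_tray=0,square_tray=0,round_tray=0,oblong_tray=0,glass_cup=0,chisel=0)
for c in ["scene","side"]:
    vision.get_image(c);p=vision.camera_params(c)
    for n,z in Z.items():
        r=nets.tip_of(n,c)
        for d in r[:4]:
            if d['p']>.2: print(c,n,round(d['p'],2),np.array(d['centre']),onz(d['centre'][::-1],z,p)[0,:2])
print(arm.get_obs()['time'])
E
```

```text
scene pedestal_mid 0.83 [288.2 441.4] [417.5  288.24]
scene square_stand_mid 0.8 [293.8 434.4] [416.14 278.38]
scene square_stand_mid 0.42 [350.8 324.3] [688.51 181.82]
scene round_stand_mid 0.91 [343.2 404.1] [550.19 292.01]
scene round_stand_mid 0.85 [335.  473.5] [432.33 394.53]
scene round_stand_mid 0.81 [281.  465.3] [318.07 309.6 ]
scene round_stand_mid 0.72 [297.8 431.5] [412.1  274.64]
scene oblong_stand_mid 0.96 [302.8 428.6] [410.36 272.26]
scene pedestal_tray 0.56 [349.1 324.8] [658.78 161.1 ]
scene square_tray 0.91 [258.1 316.5] [480.01 -18.39]
scene round_tray 0.82 [277.8 226.8] [ 674.48 -144.39]
scene oblong_tray 0.52 [203.9 275.2] [ 413.89 -230.11]
scene glass_cup 0.88 [401.1 433.3] [597.5  405.06]
scene glass_cup 0.6 [301.  428.7] [396.69 267.32]
scene glass_cup 0.24 [294.  436.9] [366.36 271.52]
scene chisel 0.85 [223.2 160.6] [ 672.69 -409.86]
scene chisel 0.39 [204.4 272.3] [ 420.75 -234.82]
side pedestal_mid 0.6 [303.3 295.3] [419.87 285.13]
side square_stand_mid 0.73 [316.1 300.3] [412.89 276.16]
side round_stand_mid 0.93 [327.2 355.7] [310.2  235.03]
side round_stand_mid 0.85 [359.7 354.1] [282.78 328.25]
side round_stand_mid 0.72 [375.  273.9] [402.61 422.85]
side round_stand_mid 0.62 [327.2 295.4] [420.92 281.71]
side oblong_stand_mid 0.97 [335.5 301. ] [413.33 270.45]
side pedestal_tray 0.77 [286.9 219.2] [660.92 166.01]
side pedestal_tray 0.25 [302.8 296.7] [472.55 152.92]
side square_tray 0.64 [265.5 318.4] [484.06 -10.1 ]
side round_tray 0.72 [223.4 273.9] [ 674.8  -163.08]
side oblong_tray 0.7 [234.5 371.5] [ 409.09 -210.56]
side glass_cup 0.84 [355.4 189.5] [597.67 397.06]
side glass_cup 0.67 [284.2 219.9] [664.87 155.7 ]
side chisel 0.43 [189.3 305.7] [ 678.07 -402.29]
1.25
```

servo_tool:
  plan: [1, -2.6, 3.1, 0.5, 0, 1, -2.6, 3.1, 0.5, 0, 1, -2.6, 3.1, 0.5, 0, 1, -2.6, 3.1, 0.5, 0, 1, -2.6, 3.1, 0.5, 0, 1, -2.6, 3.1, 0.5, 0, 1, -2.6, 3.1, 0.5, 0, 1, -2.6, 3.1, 0.5, 0, 1, -2.6, 3.1, 0.5, 0, 1, -2.6, 3.1, 0.5, 0, 1, 0, 0, 0, 0, 1, 0, 0, 0, 0, 1, 0, 0, 0, 0]

```text
time: 2.55
position: [415.9, 308.8, 281.2]
tool_rot: [2.223, 2.219, -0.0]
force: [-0.2, -0.3, 0.1]
width: 0.996
```

```bash
python3 - <<'E'
from h import *
print(arm.get_obs()['position'])
for c in ["wrist","scene","side"]:
    p=vision.camera_params(c);im=vision.get_image(c); cv2.imwrite(f"pics/{c}1.png",im[:,:,::-1])
    if c=="wrist":
      print(p['world_from_camera'])
      for n,z in dict(pedestal_mid=102,square_stand_mid=67,round_stand_mid=13,oblong_stand_mid=14).items():
        for d in nets.tip_of(n,c)[:5]: print(n,d['p'],d['centre'],onz(d['centre'][::-1],z,p)[0])
im=cv2.imread("pics/side1.png");cv2.imwrite("pics/side1c.png",cv2.resize(im[270:410,150:390],None,fx=3,fy=3))
E
```

```text
[415.88 308.84 281.17]
[[  1.     0.    -0.   414.87]
 [ -0.     0.95   0.31 388.16]
 [  0.    -0.31   0.95 423.89]
 [  0.     0.     0.     1.  ]]
pedestal_mid 0.68 [242.9, 328.2] [420.17 281.69 102.  ]
pedestal_mid 0.41 [103.0, 492.7] [549.44 397.41 102.  ]
square_stand_mid 0.65 [233.7, 323.4] [416.16 279.33  67.  ]
round_stand_mid 0.95 [103.3, 311.9] [405.06 398.41  13.  ]
round_stand_mid 0.86 [200.5, 204.9] [289.56 300.33  13.  ]
round_stand_mid 0.84 [206.3, 432.5] [533.67 293.45  13.  ]
round_stand_mid 0.57 [291.2, 244.4] [325.3  193.86  13.  ]
```

View pics/wrist1.png

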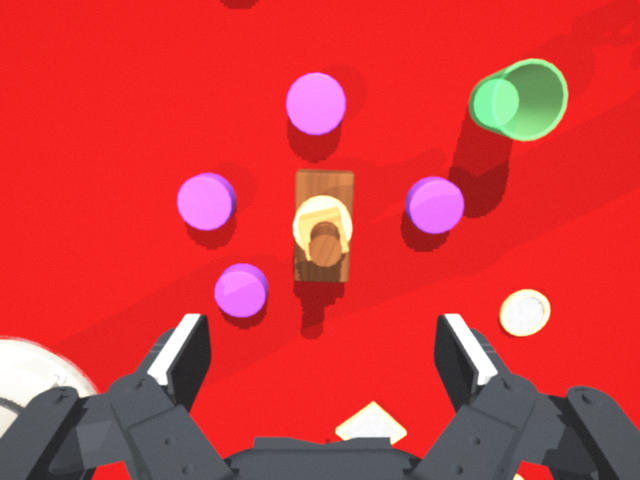

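View pics/scene1.png

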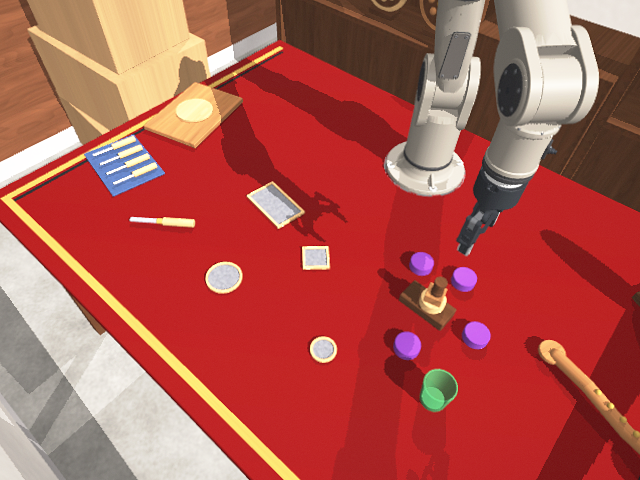

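View pics/side1c.png

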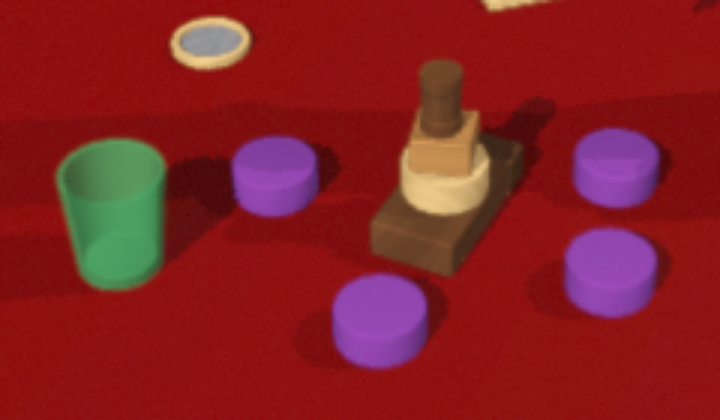

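The wrist view shows the stack at (323,225). The purple discs are at (316,104), (207,202), (435,206) and (242,291). In the stack, the pedestal top is at (326,243), over the square and the pale round stand. I'll check with a close crop.

```bash
python3 - <<'E'
import cv2
im=cv2.imread("pics/wrist1.png");cv2.imwrite("pics/w1c.png",cv2.resize(im[160:290,270:380],None,fx=4.5,fy=4.5,interpolation=cv2.INTER_CUBIC))
E
```

```text
(no output)
```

View pics/w1c.png

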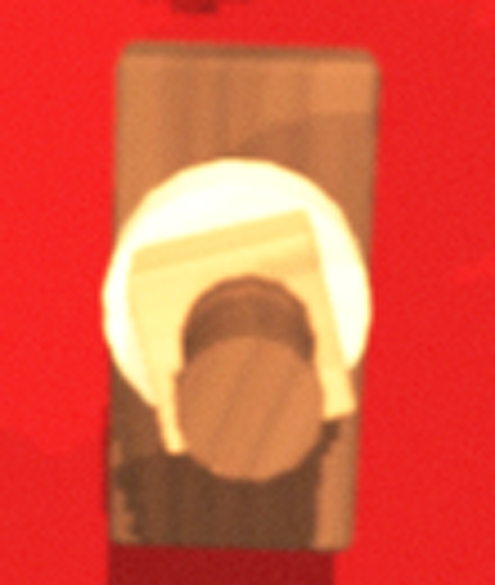

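```bash
python3 - <<'E'
from h import *
p=vision.camera_params("wrist")
c=lambda l:np.array(l,float)/4.5+[270,160]
print("ped",onz(c([[250,408],[177,408],[325,408]]),124,p))
sq=onz(c([[130,270],[310,235],[352,412],[170,452]]),80,p);print("sq",sq,sq.mean(0))
for i in range(4):
    d=sq[(i+1)%4]-sq[i];print(np.hypot(*d[:2]),np.degrees(np.arctan2(d[1],d[0])))
r=onz(c([[238,292],[103,292],[372,292],[238,158]]),54,p);print("round",r)
ob=onz(c([[120,62],[378,65],[350,548],[110,545]]),28,p);print("ob",ob,ob.mean(0))
for i in range(4):
    d=ob[(i+1)%4]-ob[i];print(np.hypot(*d[:2]),np.degrees(np.arctan2(d[1],d[0])))
E
```

```text
ped [[417.16 283.13 124.  ]
 [404.03 283.15 124.  ]
 [430.65 283.11 124.  ]]
sq [[393.38 297.09  80.  ]
 [429.51 304.27  80.  ]
 [438.63 266.73  80.  ]
 [400.94 257.95  80.  ]] [415.62 281.51  80.  ]
36.83022003149261 11.250079622236997
38.63566807841016 -76.34066067658735
38.69458599501201 -166.8925325445615
39.85628604290765 100.93395383626833
round [[415.16 285.18  54.  ]
 [385.83 285.22  54.  ]
 [444.28 285.15  54.  ]
 [415.18 314.69  54.  ]]
ob [[388.88 331.3   28.  ]
 [446.56 330.57  28.  ]
 [442.51 213.06  28.  ]
 [383.97 213.94  28.  ]] [415.48 272.22  28.  ]
57.689800849903946 -0.7271337399836482
117.57491239708426 -91.97282270166502
58.55148116903709 179.14550167358925
117.4666955436663 87.60566839137826
```

servo_tool:
  plan: [1, 0.15, -1.25, -2, 0, 1, 0, -1.2, -3, 0, 1, 0, 0, -3, 0, 1, 0, 0, -3, 0, 1, 0, 0, -3, 0, 1, 0, 0, -2.5, 0, 1, 0, 0, -2, 0, 1, 0, 0, -1, 0, 1, 0, 0, 0, 0, 1, 0, 0, 0, 0]

```text
time: 3.9
position: [417.0, 285.8, 87.0]
tool_rot: [2.221, 2.221, 0.001]
force: [-0.1, -1.0, 0.4]
width: 1.002
```

```bash
python3 - <<'E'
from h import *
print(arm.get_obs()['position'])
for c in ["wrist","side"]:
    p=vision.camera_params(c);im=vision.get_image(c)
    cv2.imwrite(f"pics/{c}2.png",im[:,:,::-1] if c=="wrist" else cv2.resize(im[200:400,180:400],None,fx=3,fy=3)[:,:,::-1])
E
```

```text
[416.99 285.84  86.96]
```

View pics/wrist2.png

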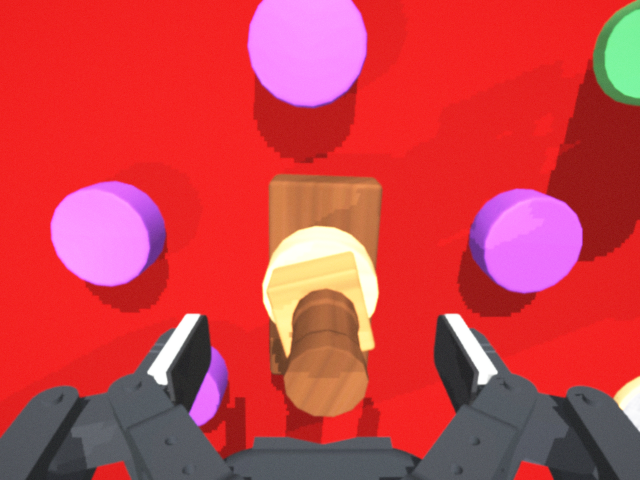

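View pics/side2.png

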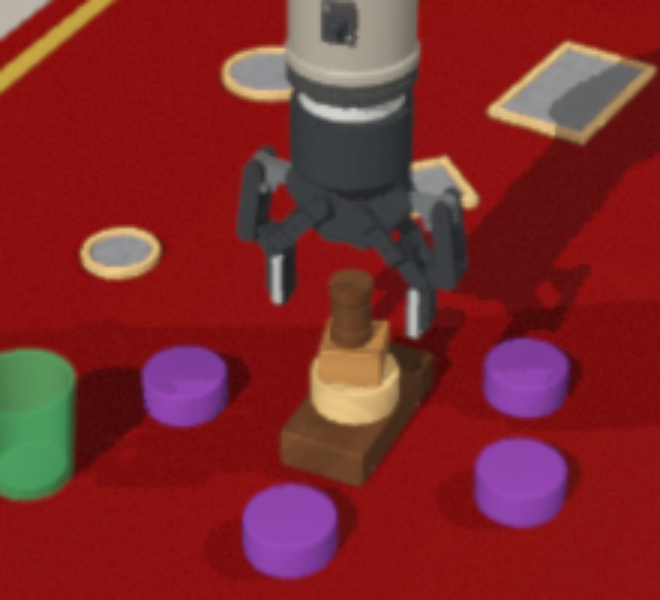

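servo_tool:
  plan: [1, 0.05, -0.2, -0.2, 0, 1, 0, 0, 0, 0, -1, 0, 0, 0, 0, -1, 0, 0, 0, 0, -1, 0, 0, 0, 0, -1, 0, 0, 0, 0, -1, 0, 0, 0, 0, -1, 0, 0, 0, 0, -1, 0, 0, 0, 0, -1, 0, 0, 0, 0]

```text
time: 5.0
position: [417.2, 283.7, 84.5]
tool_rot: [2.221, 2.222, 0.001]
force: [-0.3, -0.4, 4.0]
width: 0.31
```

```bash
python3 - <<'E'
from h import *
o=arm.get_obs();print(o['position'],o['force'],o['width'])
im=vision.get_image("side")
cv2.imwrite("pics/side3.png",cv2.resize(im[200:400,180:400],None,fx=3,fy=3)[:,:,::-1])
E
```

```text
[417.17 283.75  84.53] [-0.27 -0.38  4.03] 0.30956771168221714
```

View pics/side3.png

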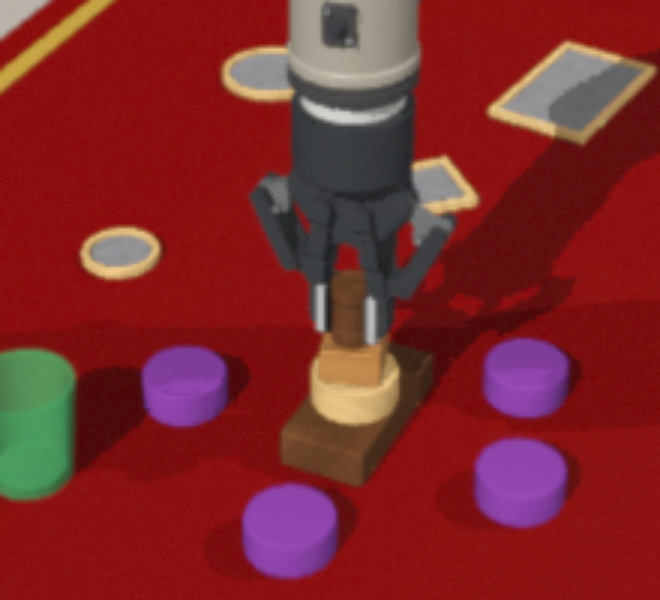

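servo_tool:
  plan: [-1, 0, 0, 0.5, 0, -1, 0, 0, 1.5, 0, -1, 0, 0, 3, 0, -1, 0, 0, 3, 0, -1, 2, -1, 2, 0, -1, 3.2, -1.5, 0, 0, -1, 3.2, -1.5, 0, 0, -1, 3.2, -1.5, 0, 0, -1, 3.2, -1.5, 0, 0, -1, 3.2, -1.5, 0, 0, -1, 3, -1.5, 0, 0, -1, 2, -1, 0, 0, -1, 1, -0.8, 0, 0, -1, 0, 0, 0, 0, -1, 0, 0, 0, 0, -1, 0, 0, 0, 0]

```text
time: 6.65
position: [655.7, 167.0, 184.4]
tool_rot: [-2.218, -2.223, 0.0]
force: [-0.0, -0.6, -0.2]
width: 0.312
```

```bash
python3 - <<'E'
from h import *
o=arm.get_obs();print(o['position'],o['force'],o['width'])
p=vision.camera_params("wrist")
im=vision.get_image("wrist");cv2.imwrite("pics/wrist4.png",im[:,:,::-1])
for n in ["pedestal_tray","square_tray","round_tray"]:
  for d in nets.tip_of(n,"wrist")[:2]: print(n,d['p'],d['centre'],onz(d['centre'][::-1],0,p)[0])
im=vision.get_image("side")
cv2.imwrite("pics/side4.png",im[:,:,::-1])
E
```

```text
[655.68 167.01 184.36] [-0.05 -0.64 -0.19] 0.3124149897276779
pedestal_tray 0.89 [223.0, 332.6] [663.64 156.47   0.  ]
square_tray 0.92 [389.2, 148.9] [477.66 -19.64   0.  ]
```

View pics/wrist4.png

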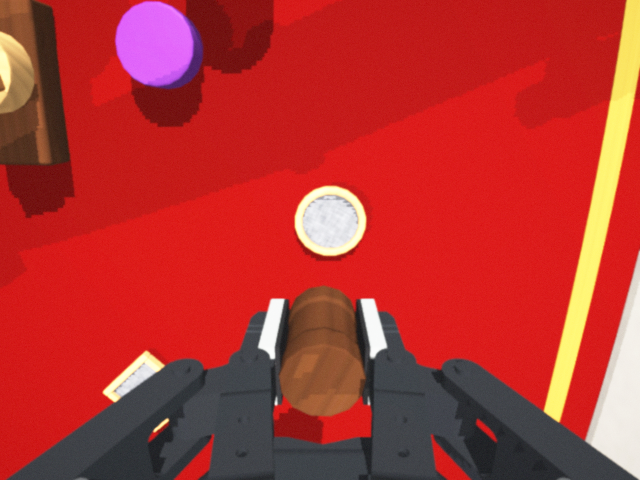

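View pics/side4.png

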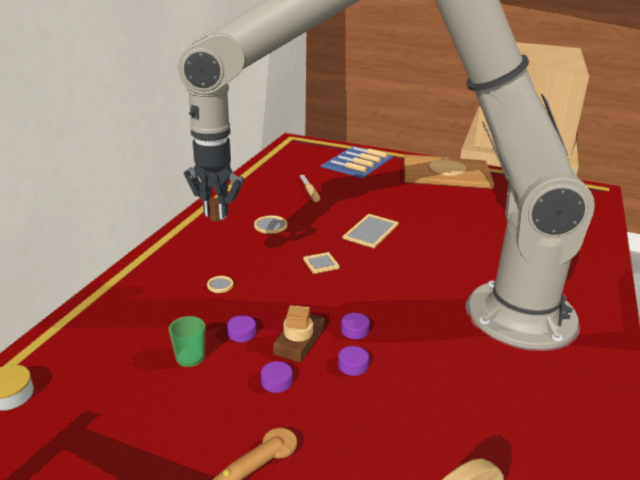

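```bash
cat >> h.py <<'E'
def traymask(im):
    hsv=cv2.cvtColor(im,cv2.COLOR_RGB2HSV).astype(int); 
    # not red: green channel high
    return (im[:,:,1].astype(int)>90).astype(np.uint8)
def circ(c,r,z,n=60):
    a=np.linspace(0,2*np.pi,n); return np.c_[c[0]+r*np.cos(a),c[1]+r*np.sin(a),np.full(n,z)]
def draw(im,P,p,col=(0,0,255)):
    cv2.polylines(im,[np.round(proj(P,p)*16).astype(np.int32)],True,col,1,cv2.LINE_AA,4)
E
python3 - <<'E'
from h import *
p=vision.camera_params("wrist")
t=np.array(arm.get_obs()['position'])
im=cv2.imread("pics/wrist4.png")[:,:,::-1]
m=traymask(im); cs,_=cv2.findContours(m,cv2.RETR_EXTERNAL,cv2.CHAIN_APPROX_NONE)
for c in cs:
    if cv2.contourArea(c)>300:
        q=onz(c[:,0],8,p)[:,:2].astype(np.float32); e=cv2.minEnclosingCircle(q); print(e, cv2.minAreaRect(q), cv2.fitEllipse(q))
o=im[:,:,::-1].copy()
draw(o,circ(t,14,t[2]+39.5),p,(255,0,0));draw(o,circ(t,14,t[2]-4.5),p,(0,255,0))
for r in (30,24): draw(o,circ([661,161],r,8),p,(255,0,0))
cv2.imwrite("pics/o4.png",cv2.resize(o[150:450,200:460],None,fx=2.2,fy=2))
E
```

```text
((661.3563842773438, -7.400106430053711), 39.74163818359375) ((671.0723876953125, -18.060142517089844), (79.46318054199219, 37.94158172607422), 42.34729766845703) ((666.1034545898438, -15.062112808227539), (43.105064392089844, 70.52037811279297), 143.65896606445312)
((639.7059326171875, 15.904867172241211), 17.283899307250977) ((640.1431884765625, 15.728612899780273), (32.772979736328125, 14.725318908691406), 68.04641723632812) ((640.1325073242188, 16.860868453979492), (14.521468162536621, 32.78490447998047), 149.06748962402344)
((467.5032043457031, -1.3389225006103516), 38.57146072387695) ((466.9483642578125, -1.0654335021972656), (75.92633819580078, 24.62274169921875), 40.761863708496094) ((470.4652099609375, 2.523951292037964), (24.105838775634766, 94.47929382324219), 130.23150634765625)
((697.9700317382812, 56.16459655761719), 32.52842712402344) ((704.1327514648438, 57.310115814208984), (18.55052375793457, 64.99906921386719), 10.529928207397461) ((703.9114379882812, 54.06389617919922), (17.369844436645508, 78.85506439208984), 12.791686058044434)
((613.3157348632812, 55.5626678466
[... 840 characters left out ...]
5809326171875), (62.80147171020508, 29.107973098754883), 78.35942077636719) ((412.8582763671875, 279.41705322265625), (30.187362670898438, 66.77959442138672), 168.48902893066406)
((529.2047729492188, 297.54217529296875), 29.61543846130371) ((528.5228271484375, 299.8132629394531), (58.258602142333984, 53.490989685058594), 18.66238021850586) ((528.609619140625, 298.9815979003906), (53.65350341796875, 58.82859420776367), 118.11968994140625)
((900.1295166015625, 137.8475341796875), 196.36697387695312) ((895.0679931640625, 137.85107421875), (392.6426696777344, 22.0272159576416), 89.95985412597656) ((895.01025390625, 119.75264739990234), (22.259984970092773, 568.636962890625), 0.11511015892028809)
```

View pics/o4.png

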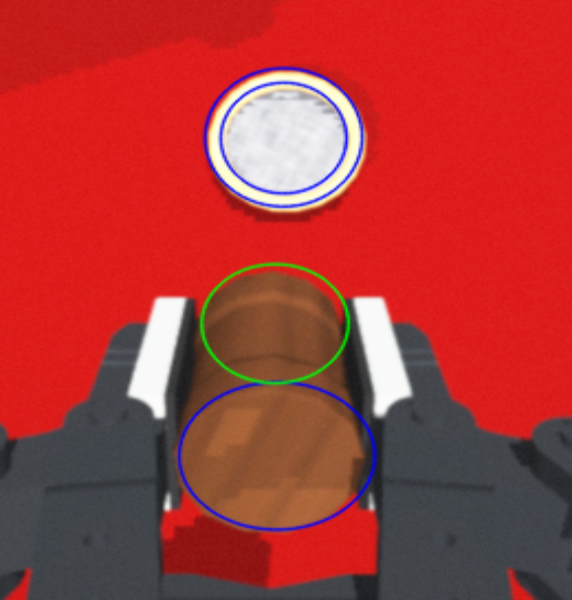

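servo_tool:
  plan: [-1, 0.35, -0.3, -2, 0, -1, 0.35, -0.25, -3, 0, -1, 0, 0, -3, 0, -1, 0, 0, -3, 0, -1, 0, 0, -2, 0, -1, 0, 0, -1.5, 0, -1, 0, 0, 0, 0, -1, 0, 0, 0, 0, -1, 0, 0, 0, 0]

```text
time: 7.8
position: [665.1, 160.4, 40.9]
tool_rot: [2.221, 2.221, 0.004]
force: [1.0, -0.5, 0.0]
width: 0.316
```

```bash
cat > chk.py <<'E'
from h import *
import sys
tag=sys.argv[1]
def shot(tag,tc=None,rad=(30,24)):
    o=arm.get_obs();print(o['position'],o['force'],o['width'])
    out=[]
    for c,(a,b,e,f),s in (("wrist",(100,480,160,500),1.2),("side",(170,350,130,330),2),("scene",(240,420,230,430),2)):
        p=vision.camera_params(c);im=vision.get_image(c)[:,:,::-1].copy()
        cv2.imwrite(f"pics/{c}{tag}.png",im)
E
python3 - <<'E'
from h import *
t=arm.get_obs()['position'];print(t)
p=vision.camera_params("wrist");o=vision.get_image("wrist")[:,:,::-1].copy()
for r in (30,24): draw(o,circ([662,160],r,8),p,(255,0,0))
draw(o,circ(t,13,t[2]-4.5),p,(0,255,0))
a=cv2.resize(o[130:400,200:450],None,fx=2,fy=2)
ims=[a]
s=vision.get_image("side")[:,:,::-1].copy();ps=vision.camera_params("side")
for r in (30,24): draw(s,circ([662,160],r,8),ps,(255,0,0))
x,y=proj([662,160,30],ps)[0].astype(int)
ims.append(cv2.resize(s[y-50:y+50,x-35:x+35],None,fx=4,fy=5.4)[:540])
cv2.imwrite("pics/o5.png",np.hstack([i[:540] for i in ims]))
E
```

```text
[665.12 160.37  40.9 ]
```

View pics/o5.png

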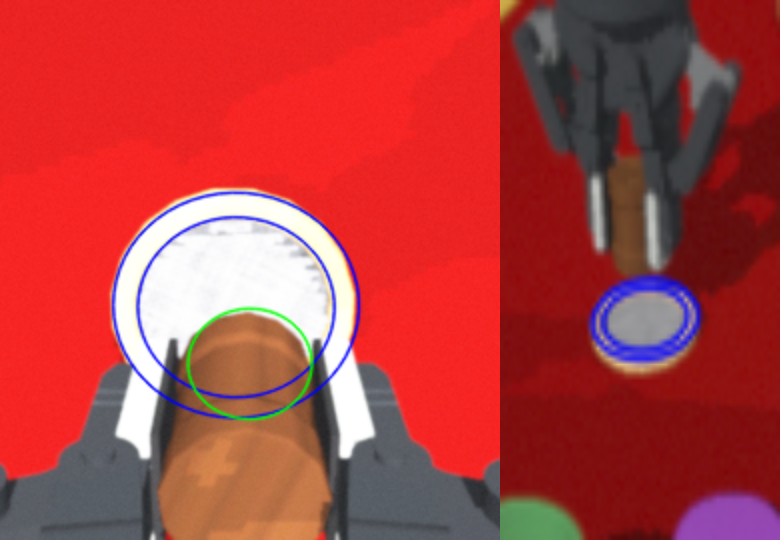

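servo_tool:
  plan: [-1, -0.25, 0.1, -1, 0, -1, 0, 0, -0.8, 0, -1, 0, 0, 0, 0, -1, 0, 0, 0, 0, -1, 0, 0, 0, 0, -1, 0, 0, 0, 0]

```text
time: 8.5
position: [661.8, 161.0, 21.6]
tool_rot: [2.221, 2.221, 0.001]
force: [0.2, 0.3, 0.1]
width: 0.311
```

servo_tool:
  plan: [-1, 0, 0, -0.5, 0, -1, 0, 0, -0.4, 0, -1, 0, 0, -0.2, 0, -1, 0, 0, -0.1, 0, -1, 0, 0, 0, 0, -1, 0, 0, 0, 0]

```text
time: 9.1
position: [661.6, 161.0, 9.3]
tool_rot: [2.221, 2.221, 0.0]
force: [-0.2, -0.3, 0.4]
width: 0.316
```

```bash
python3 - <<'E'
from h import *
t=arm.get_obs()['position'];print(t)
p=vision.camera_params("wrist");o=vision.get_image("wrist")[:,:,::-1].copy()
for r in (30,24): draw(o,circ([662,160],r,8),p,(255,0,0))
draw(o,circ(t,13,4),p,(0,255,0))
a=cv2.resize(o[130:400,200:450],None,fx=2,fy=2)
ims=[a]
s=vision.get_image("side")[:,:,::-1].copy();ps=vision.camera_params("side")
x,y=proj([662,160,30],ps)[0].astype(int)
ims.append(cv2.resize(s[y-50:y+50,x-35:x+35],None,fx=4,fy=5.4)[:540])
cv2.imwrite("pics/o6.png",np.hstack([i[:540] for i in ims]))
E
```

```text
[661.57 161.04   9.33]
```

View pics/o6.png

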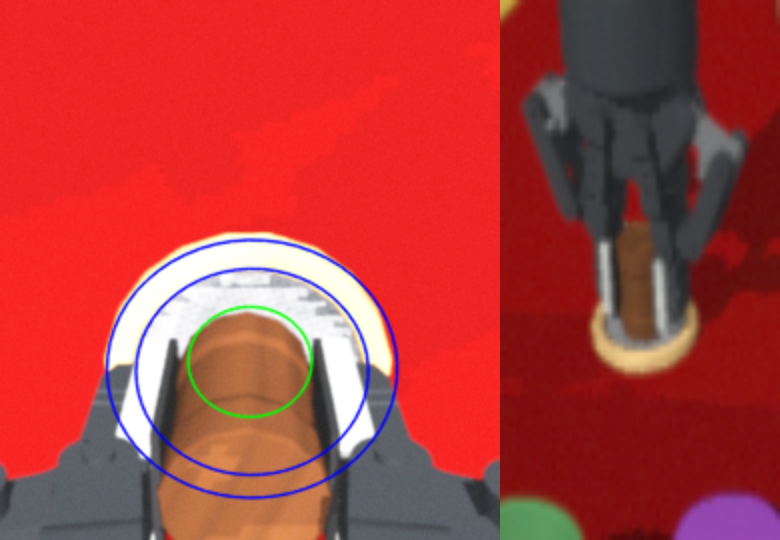

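servo_tool:
  plan: [-1, 0, 0.1, 0, 0, -1, 0, 0, -0.1, 0, -1, 0, 0, 0, 0, -1, 0, 0, 0, 0]

```text
time: 9.6
position: [661.7, 162.3, 8.6]
tool_rot: [2.221, 2.222, 0.001]
force: [-0.2, 0.3, 3.6]
width: 0.315
```

servo_tool:
  plan: [-0.2, 0, 0, 0, 0, 0, 0, 0, 0, 0, 0.5, 0, 0, 0, 0, 1, 0, 0, 0, 0, 1, 0, 0, 0, 0, 1, 0, 0, 1, 0, 1, 0, 0, 3, 0, 1, 0, 0, 4, 0, 1, 0, 0, 4, 0, 1, 0, 0, 4, 0, 1, 0, 0, 4, 0, 1, 0, 0, 0, 0, 1, 0, 0, 0, 0]

```text
time: 10.9
position: [662.1, 162.2, 210.4]
tool_rot: [2.22, 2.22, 0.004]
force: [-0.8, -0.2, -0.7]
width: 1.003
```

```bash
python3 - <<'E'
from h import *
t=arm.get_obs()['position'];print(t)
p=vision.camera_params("wrist");im=vision.get_image("wrist");o=im[:,:,::-1].copy()
cv2.imwrite("pics/wrist7.png",o)
E
```

```text
[662.13 162.16 210.38]
```

View pics/wrist7.png

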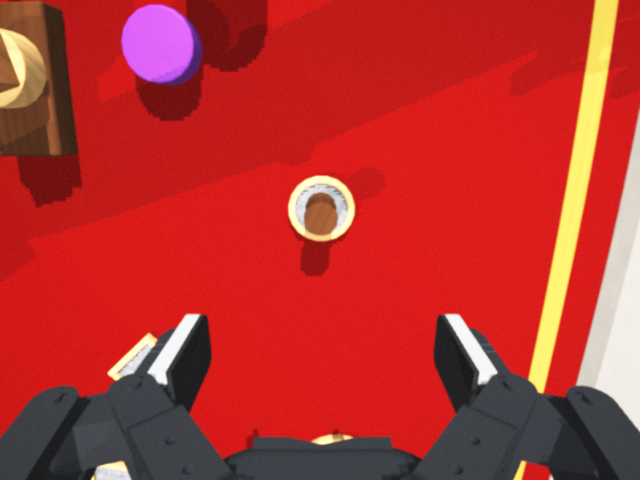

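```bash
python3 - <<'E'
from h import *
p=vision.camera_params("wrist");o=cv2.imread("pics/wrist7.png")
for r in (30,24): draw(o,circ([662,161],r,8),p,(255,0,0))
draw(o,circ([662,161],14,4),p,(0,255,0));draw(o,circ([662,161],12.6,48),p,(0,255,0))
a=cv2.resize(o[165:265,270:370],None,fx=5,fy=5)
cv2.imwrite("pics/o7.png",a)
E
```

```text
(no output)
```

View pics/o7.png

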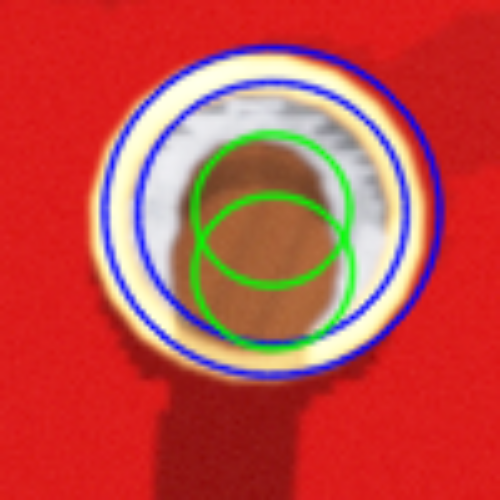

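The pedestal stands upright, centred in its tray to within about 1 mm. Next is the square stand.

servo_tool:
  plan: [1, -2.7, 1.5, 0.2, 0.03, 1, -2.7, 1.5, 0.2, 0.03, 1, -2.7, 1.5, 0.2, 0.03, 1, -2.7, 1.5, 0.2, 0.03, 1, -2.7, 1.5, 0.2, 0.03, 1, -2.7, 1.5, 0.2, 0.03, 1, -2.7, 1.5, 0.2, 0.03, 1, -2.7, 1.5, 0.2, 0, 1, -2.7, 1.5, 0, 0, 1, 0, 0, 0, 0, 1, 0, 0, 0, 0, 1, 0, 0, 0, 0]

```text
time: 12.15
position: [419.0, 296.0, 223.6]
tool_rot: [1.978, 2.441, -0.002]
force: [0.2, -0.2, -0.4]
width: 1.004
```

```bash
python3 - <<'E'
from h import *
o=arm.get_obs();print(o['position'],o['tool_rot'])
p=vision.camera_params("wrist");im=vision.get_image("wrist");o=im[:,:,::-1].copy()
print(p['world_from_camera'])
cv2.imwrite("pics/wrist8.png",o)
x,y=proj([415.6,281.5,80],p)[0].astype(int);print(x,y)
cv2.imwrite("pics/w8c.png",cv2.resize(o[y-75:y+75,x-75:x+75],None,fx=4,fy=4,interpolation=cv2.INTER_CUBIC)); print(x-75,y-75)
E
```

```text
[419.01 296.02 223.57] [ 1.98  2.44 -0.  ]
[[  0.98  -0.2   -0.06 401.55]
 [  0.21   0.93   0.3  373.69]
 [ -0.    -0.31   0.95 366.26]
 [  0.     0.     0.     1.  ]]
315 240
240 165
```

View pics/w8c.png

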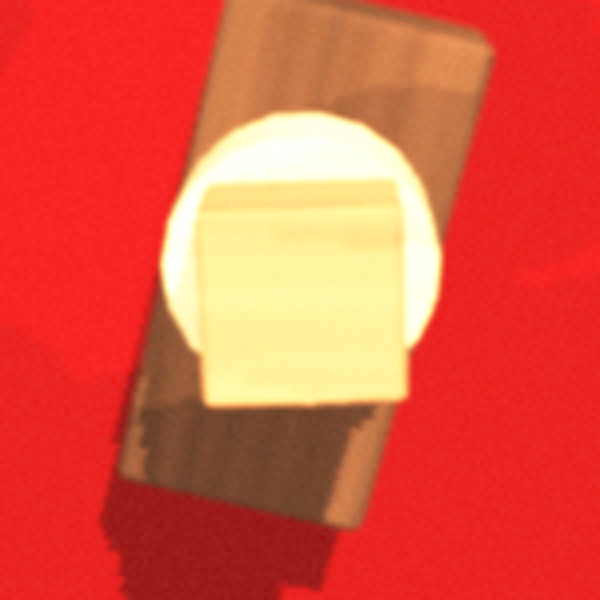

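```bash
python3 - <<'E'
from h import *
p=vision.camera_params("wrist")
c=lambda l:np.array(l,float)/4+[240,165]
def quad(n,l,z):
    q=onz(c(l),z,p);print(n,q[:,:2].ravel(),q.mean(0))
    for i in range(4):
        d=q[(i+1)%4]-q[i];print(np.hypot(*d[:2]),np.degrees(np.arctan2(d[1],d[0])))
quad("sq",[[198,213],[402,208],[408,398],[206,406]],80)
print(onz(c([[301,252],[161,252],[441,252],[310,112]]),54,p))
# nominal projections in crop px
from numpy import cos,sin,pi
e=onz(c([[300,306]]),80,p);print(e)
E
```

```text
sq [393.21 294.93 430.57 303.81 440.18 266.67 401.83 256.85] [416.45 280.56  80.  ]
38.39853779543739 13.367042333761875
38.35620768541728 -75.49043319697567
39.5945488197074 -165.62891247271202
39.04471173563518 102.7431795176179
[[414.81 283.99  54.  ]
 [386.45 278.    54.  ]
 [443.15 289.98  54.  ]
 [410.68 313.08  54.  ]]
[[415.71 280.85  80.  ]]
```

servo_tool:
  plan: [1, -0.15, -0.8, -2, 0.03, 1, -0.15, -0.7, -3, 0, 1, 0, 0, -3, 0, 1, 0, 0, -3, 0, 1, 0, 0, -2.5, 0, 1, 0, 0, -2, 0, 1, 0, 0, -1, 0, 1, 0, 0, 0, 0, 1, 0, 0, 0, 0, 1, 0, 0, 0, 0]

```text
time: 13.2
position: [416.4, 282.5, 60.3]
tool_rot: [1.94, 2.471, 0.003]
force: [0.0, 0.1, 0.7]
width: 1.0
```

```bash
python3 - <<'E'
from h import *
o=arm.get_obs();print(o['position'],o['tool_rot'])
p=vision.camera_params("wrist");im=vision.get_image("wrist");o=im[:,:,::-1].copy()
cv2.imwrite("pics/wrist9.png",o)
E
```

```text
[416.36 282.46  60.34] [1.94 2.47 0.  ]
```

View pics/wrist9.png

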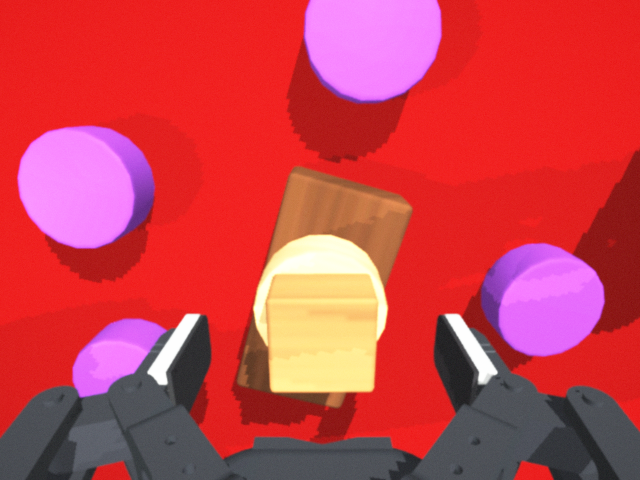

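servo_tool:
  plan: [1, 0, -0.1, -0.2, 0, 1, 0, 0, 0, 0, -1, 0, 0, 0, 0, -1, 0, 0, 0, 0, -1, 0, 0, 0, 0, -1, 0, 0, 0, 0, -1, 0, 0, 0, 0, -1, 0, 0, 0, 0, -1, 0, 0, 0, 0, -1, 0, 0, 0, 0]

```text
time: 14.25
position: [415.8, 281.3, 57.6]
tool_rot: [1.939, 2.471, 0.001]
force: [-1.4, 0.9, 5.4]
width: 0.455
```

```bash
python3 - <<'E'
from h import *
o=arm.get_obs();print(o['position'],o['force'],o['width'])
p=vision.camera_params("wrist")
a=vision.get_image("wrist")[180:440,200:440,::-1]
ps=vision.camera_params("side");s=vision.get_image("side")[:,:,::-1]
x,y=proj([416,282,60],ps)[0].astype(int)
cv2.imwrite("pics/o10.png",np.hstack([cv2.resize(a,(400,433)),cv2.resize(s[y-54:y+54,x-50:x+50],(400,433))]))
E
```

```text
[415.76 281.29  57.63] [-1.38  0.92  5.43] 0.4551860491311086
```

View pics/o10.png

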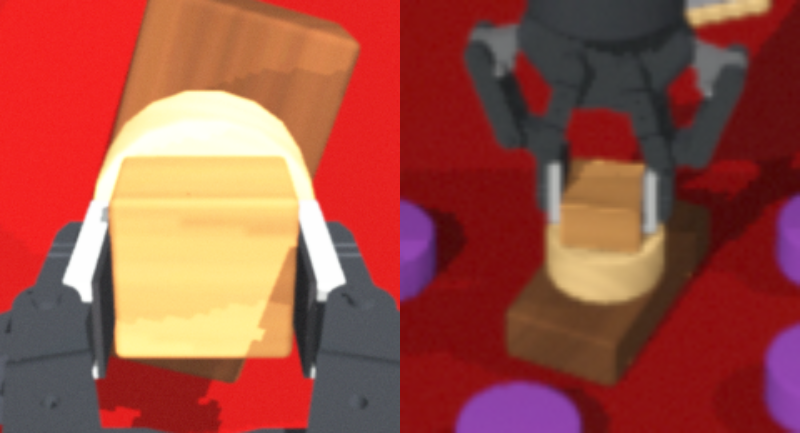

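servo_tool:
  plan: [-1, 0, 0, 0.5, 0, -1, 0, 0, 1.5, 0, -1, 0, 0, 3, 0, -1, 0, 0, 3, 0, -1, 0.5, -2, 2, 0, -1, 0.7, -3, 0.5, 0, -1, 0.7, -3, 0, 0, -1, 0.7, -3, 0, 0, -1, 0.7, -3, 0, 0, -1, 0.7, -3, 0, 0, -1, 0.7, -3, 0, 0, -1, 0.7, -3, 0, 0, -1, 0.7, -2, 0, 0, -1, 0.4, -1, 0, 0, -1, 0, 0, 0, 0, -1, 0, 0, 0, 0, -1, 0, 0, 0, 0]

```text
time: 16.05
position: [480.2, 22.5, 162.2]
tool_rot: [-1.936, -2.473, -0.0]
force: [0.3, -2.0, -0.6]
width: 0.454
```

```bash
python3 - <<'E'
from h import *
o=arm.get_obs();print(o['position'],o['tool_rot'],o['width'])
p=vision.camera_params("wrist");im=vision.get_image("wrist");o=im[:,:,::-1].copy()
cv2.imwrite("pics/wrist11.png",o);print(p['world_from_camera'])
E
```

```text
[480.15  22.5  162.23] [-1.94 -2.47 -0.  ] 0.45433565058024217
[[  0.97  -0.23  -0.07 460.02]
 [  0.24   0.92   0.3   99.34]
 [  0.    -0.31   0.95 305.05]
 [  0.     0.     0.     1.  ]]
```

View pics/wrist11.png

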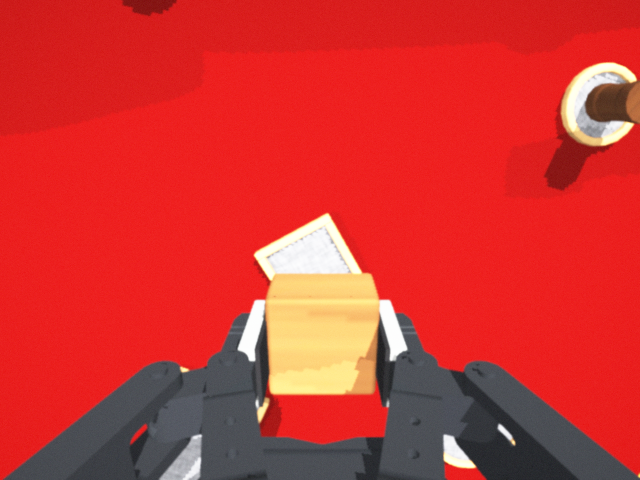

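servo_tool:
  plan: [-1, 0.5, -2.5, 1, 0, -1, 0.5, -2.5, 0, 0, -1, 0, -2, 0, 0, -1, 0, 0, 0, 0, -1, 0, 0, 0, 0, -1, 0, 0, 0, 0]

```text
time: 16.7
position: [490.5, -47.4, 172.3]
tool_rot: [-1.937, -2.473, -0.001]
force: [0.8, 0.7, -0.8]
width: 0.46
```

```bash
python3 - <<'E'
from h import *
o=arm.get_obs();print(o['position'],o['tool_rot'],o['width'])
p=vision.camera_params("wrist");im=vision.get_image("wrist");o=im[:,:,::-1].copy()
cv2.imwrite("pics/wrist12.png",o);np.save("p12.npy",p,allow_pickle=True)
m=traymask(im); cs,_=cv2.findContours(m,cv2.RETR_EXTERNAL,cv2.CHAIN_APPROX_NONE)
for c in cs:
    if cv2.contourArea(c)>800:
        q=onz(c[:,0],8,p)[:,:2].astype(np.float32); print(cv2.minAreaRect(q))
x,y=proj([481,-17,8],p)[0].astype(int);print(x-60,y-60)
cv2.imwrite("pics/w12c.png",cv2.resize(o[max(y-60,0):y+60,x-60:x+60],None,fx=5,fy=5))
E
```

```text
[490.46 -47.41 172.26] [-1.94 -2.47 -0.  ] 0.4598095296515378
((676.39404296875, -132.20858764648438), (61.532379150390625, 93.99864196777344), 88.44871520996094)
((405.14410400390625, -185.45602416992188), (81.97813415527344, 60.5328369140625), 80.36067199707031)
((518.837158203125, -154.5899658203125), (160.8101806640625, 124.73541259765625), 13.916948318481445)
((480.3231506347656, -20.03319549560547), (69.61393737792969, 69.79057312011719), 42.94267272949219)
((656.8308715820312, 142.83563232421875), (30.634347915649414, 58.161678314208984), 87.19075012207031)
260 117
```

View pics/wrist12.png

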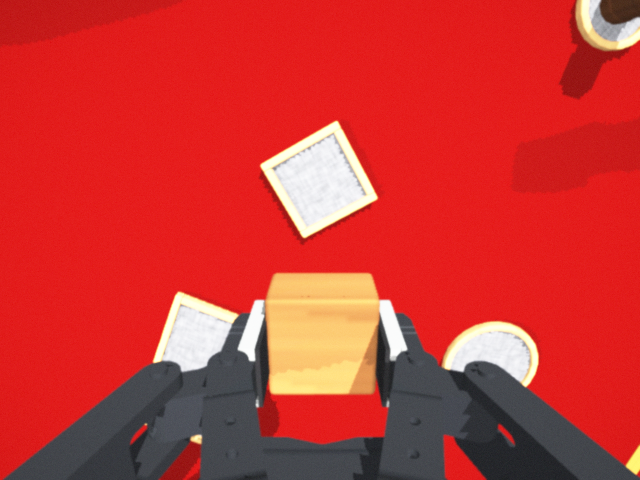

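View pics/w12c.png

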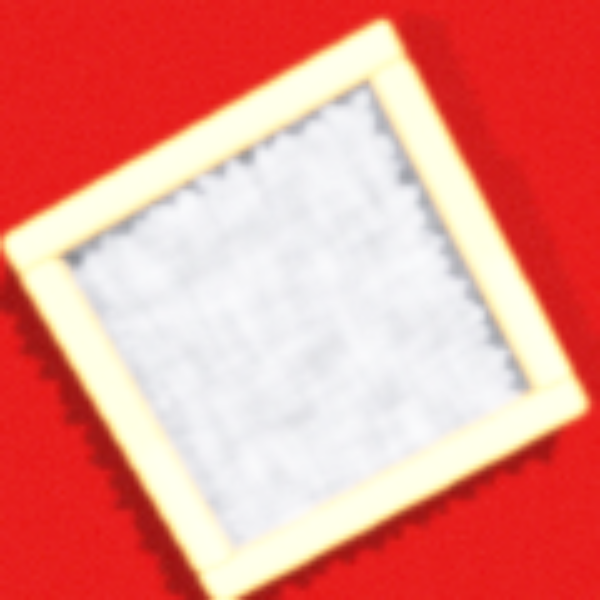

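```bash
cat >> h.py <<'E'
def rect(c,lx,ly,yaw,z):
    q=np.array([[-lx,-ly],[lx,-ly],[lx,ly],[-lx,ly]])/2; cs,s=np.cos(yaw),np.sin(yaw)
    q=q@np.array([[cs,s],[-s,cs]])+np.array(c)[:2]; return np.c_[q,np.full(4,z)]
def toolyaw(o):
    R=cv2.Rodrigues(np.array(o['tool_rot']))[0]; return np.arctan2(-R[0,0],R[1,0])  # tool x = world y at 0
E
python3 - <<'E'
from h import *
p=np.load("p12.npy",allow_pickle=True).item()
q=onz(np.array([[67,262],[372,78],[532,390],[228,552]])/5+[260,117],8,p)
print(q,q.mean(0))
for i in range(4):
    d=q[(i+1)%4]-q[i];print(np.hypot(*d[:2]),np.degrees(np.arctan2(d[1],d[0])))
o=arm.get_obs();t=o['position'];y=toolyaw(o);print(y)
im=cv2.imread("pics/wrist12.png")
draw(im,rect(t,40,40,y,t[2]-3.6+26),p,(255,0,0));draw(im,rect(t,40,40,y,t[2]-3.6),p,(0,255,0))
draw(im,rect([480.3,-19.5],68,68,np.radians(42.9),8),p,(255,0,0));draw(im,rect([480.3,-19.5],56,56,np.radians(42.9),8),p,(255,0,0))
cv2.imwrite("pics/o12.png",cv2.resize(im[100:420,200:440],None,fx=1.8,fy=1.8))
E
```

```text
[[443.48 -19.4    8.  ]
 [482.66  18.85   8.  ]
 [519.21 -21.53   8.  ]
 [478.5  -59.1    8.  ]] [480.96 -20.29   8.  ]
54.75183354332545 44.31594396786106
54.47161002054381 -47.851341803874426
55.401049776765184 -137.30451505149298
52.934225113431125 131.40626696148533
0.24228501200227778
```

View pics/o12.png

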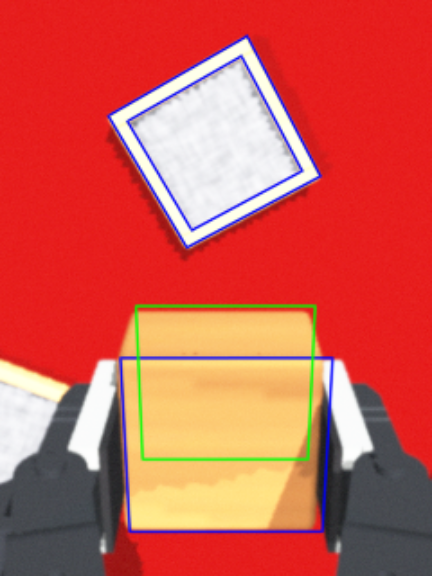

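servo_tool:
  plan: [-1, -0.3, 0.8, -2, 0.127, -1, -0.3, 0.8, -2, 0.127, -1, -0.2, 0.7, -2, 0.127, -1, -0.2, 0.6, -2, 0.126, -1, 0, 0, -2, 0, -1, 0, 0, -1.5, 0, -1, 0, 0, -1, 0, -1, 0, 0, 0, 0, -1, 0, 0, 0, 0, -1, 0, 0, 0, 0]

```text
time: 17.75
position: [481.2, -19.8, 48.0]
tool_rot: [1.257, 2.878, 0.001]
force: [0.0, 0.1, 0.6]
width: 0.455
```

```bash
cat > sq.py <<'E'
from h import *
import sys
o=arm.get_obs();t=o['position'];y=toolyaw(o);print(t,y,o['force'])
p=vision.camera_params("wrist");im=vision.get_image("wrist")[:,:,::-1].copy()
zb=t[2]-3.6
draw(im,rect(t,40,40,y,zb+26),p,(255,0,0));draw(im,rect(t,40,40,y,zb),p,(0,255,0))
for l in(68,56):draw(im,rect([480.3,-19.5],l,l,np.radians(42.9),8),p,(255,0,0))
cv2.imwrite("pics/o%s.png"%sys.argv[1],cv2.resize(im[100:420,180:460],None,fx=1.8,fy=1.8))
E
python3 sq.py 13
```

```text
[481.16 -19.79  48.04] 0.7471752727580417 [0.03 0.11 0.57]
```

View pics/o13.png

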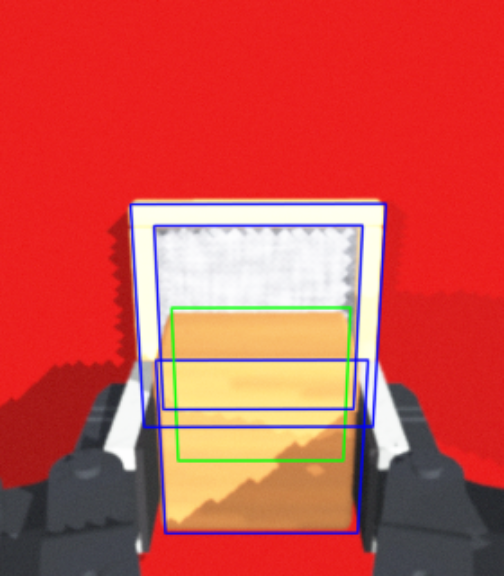

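servo_tool:
  plan: [-1, -0.12, 0.16, -1, 0, -1, 0, 0, -1, 0, -1, 0, 0, -0.7, 0, -1, 0, 0, -0.3, 0, -1, 0, 0, 0, 0, -1, 0, 0, 0, 0, -1, 0, 0, 0, 0]

```text
time: 18.5
position: [479.6, -18.4, 17.5]
tool_rot: [1.258, 2.878, 0.0]
force: [0.5, -0.9, 0.4]
width: 0.457
```

```bash
python3 sq.py 14
```

```text
[479.56 -18.41  17.53] 0.7468748806839745 [ 0.52 -0.89  0.41]
```

View pics/o14.png

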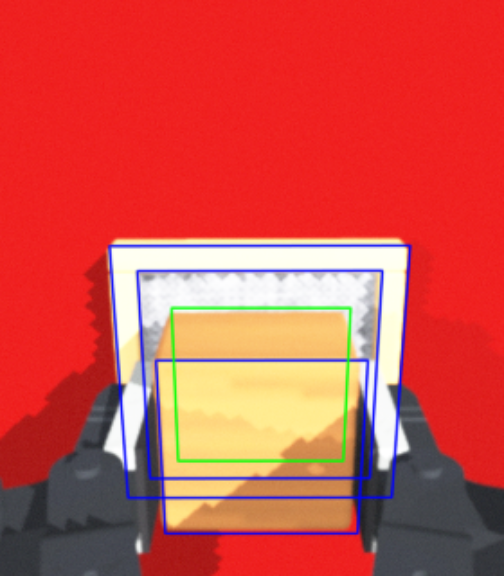

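servo_tool:
  plan: [-1, -0.05, 0.04, -0.4, 0, -1, 0, 0, -0.3, 0, -1, 0, 0, -0.15, 0, -1, 0, 0, -0.05, 0, -1, 0, 0, 0, 0, -1, 0, 0, 0, 0]

```text
time: 19.15
position: [478.9, -18.0, 8.3]
tool_rot: [1.258, 2.879, 0.0]
force: [0.2, -1.0, 0.0]
width: 0.456
```

servo_tool:
  plan: [-1, 0.03, 0, -0.05, 0, -1, 0, 0, -0.05, 0, -1, 0, 0, 0, 0, -1, 0, 0, 0, 0]

```text
time: 19.55
position: [479.3, -18.0, 7.6]
tool_rot: [1.258, 2.878, 0.0]
force: [-0.8, 0.3, 5.6]
width: 0.454
```

Contact. Release, rise and look.

servo_tool:
  plan: [0.1, 0, 0, 0, 0, 0.3, 0, 0, 0, 0, 0.7, 0, 0, 0, 0, 1, 0, 0, 0, 0, 1, 0, 0, 0, 0, 1, 0, 0, 1, 0, 1, 0, 0, 3, 0, 1, 0, 0, 4, 0, 1, 0, 0, 4, 0, 1, 0, 0, 4, 0, 1, 0, 0, 4, 0, 1, 0, 0, 0, 0, 1, 0, 0, 0, 0]

```text
time: 20.85
position: [479.6, -18.0, 208.7]
tool_rot: [1.257, 2.876, 0.002]
force: [0.6, 0.2, -0.5]
width: 1.004
```

```bash
python3 - <<'E'
from h import *
o=arm.get_obs();t=o['position'];y=toolyaw(o);print(t,y,o['force'])
p=vision.camera_params("wrist");im=vision.get_image("wrist")[:,:,::-1].copy()
cv2.imwrite("pics/wrist15.png",im)
x,y=proj([480,-19,8],p)[0].astype(int)
c=[480.3,-19.5];
a=cv2.resize(im[y-60:y+60,x-60:x+60],None,fx=3.3,fy=3.3)
for l in(68,56):draw(im,rect(c,l,l,np.radians(42.9),8),p,(255,0,0))
draw(im,rect(c,40,40,np.radians(42.9),30),p,(0,255,0))
b=cv2.resize(im[y-60:y+60,x-60:x+60],None,fx=3.3,fy=3.3)
cv2.imwrite("pics/o15.png",np.hstack([a,b]))
E
```

```text
[479.55 -18.04 208.71] 0.7468088504824281 [ 0.62  0.16 -0.49]
```

View pics/o15.png

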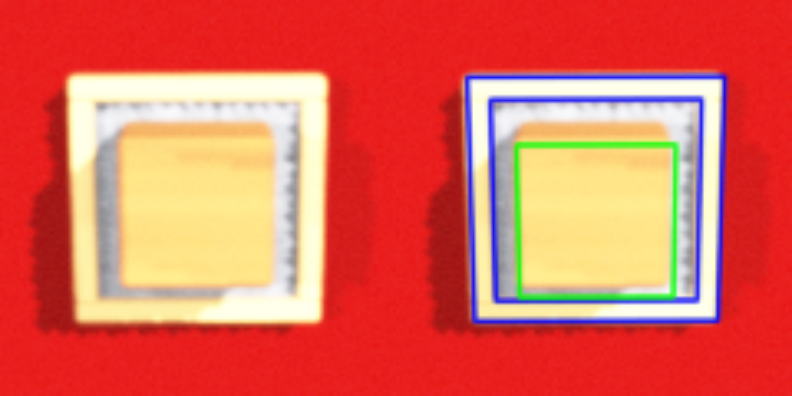

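servo_tool:
  plan: [1, -0.4, 2, 0.1, -0.075, 1, -0.6, 3, 0.1, -0.075, 1, -0.7, 3.3, 0.1, -0.075, 1, -0.7, 3.3, 0.1, -0.075, 1, -0.7, 3.3, 0.1, -0.075, 1, -0.7, 3.3, 0.1, -0.075, 1, -0.7, 3.3, 0.1, -0.075, 1, -0.7, 3.3, 0.1, -0.075, 1, -0.7, 3.3, 0, -0.075, 1, -0.6, 2.7, 0, -0.075, 1, 0, 1, 0, 0, 1, 0, 0, 0, 0, 1, 0, 0, 0, 0, 1, 0, 0, 0, 0]

```text
time: 22.3
position: [414.6, 298.1, 214.8]
tool_rot: [2.226, 2.216, -0.002]
force: [-0.2, 0.0, 0.2]
width: 1.003
```

```bash
python3 - <<'E'
from h import *
o=arm.get_obs();t=o['position'];print(t,toolyaw(o))
p=vision.camera_params("wrist");im=vision.get_image("wrist")[:,:,::-1].copy()
cv2.imwrite("pics/wrist16.png",im)
x,y=proj([415,280,54],p)[0].astype(int)
draw(im,circ([415,284.5],29,54),p,(255,0,0))
draw(im,rect([415.5,272.2],60,120,np.radians(-1.5),28),p,(255,0,0))
cv2.imwrite("pics/o16.png",cv2.resize(im[y-110:y+110,x-110:x+110],None,fx=2.7,fy=2.7))
E
```

```text
[414.56 298.07 214.83] -0.004698152682156072
```

View pics/o16.png

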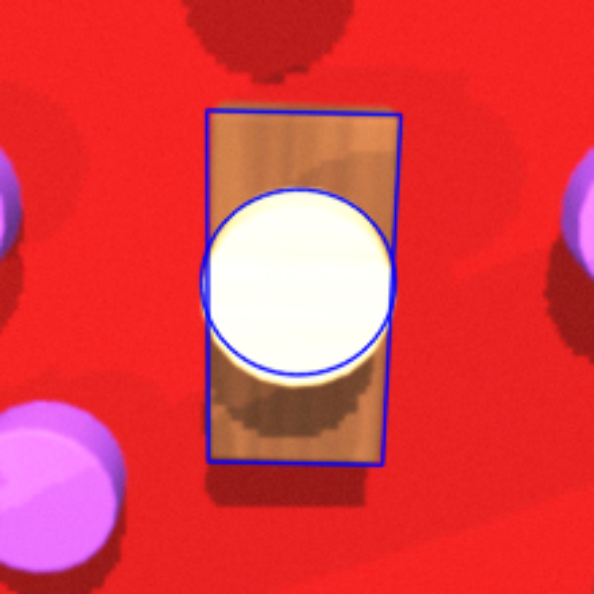

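servo_tool:
  plan: [1, 0.05, -0.9, -2, 0, 1, 0, -0.8, -3, 0, 1, 0, 0, -3, 0, 1, 0, 0, -3, 0, 1, 0, 0, -3, 0, 1, 0, 0, -2.5, 0, 1, 0, 0, -1.5, 0, 1, 0, 0, -0.7, 0, 1, 0, 0, 0, 0, 1, 0, 0, 0, 0, 1, 0, 0, 0, 0]

```text
time: 23.45
position: [415.4, 283.3, 29.3]
tool_rot: [2.225, 2.218, 0.003]
force: [0.6, -0.2, 1.1]
width: 1.002
```

```bash
python3 - <<'E'
from h import *
o=arm.get_obs();t=o['position'];print(t,toolyaw(o))
p=vision.camera_params("wrist");im=vision.get_image("wrist")[:,:,::-1].copy()
cv2.imwrite("pics/wrist17.png",im)
E
```

```text
[415.36 283.35  29.32] -0.0033043016802238785
```

View pics/wrist17.png

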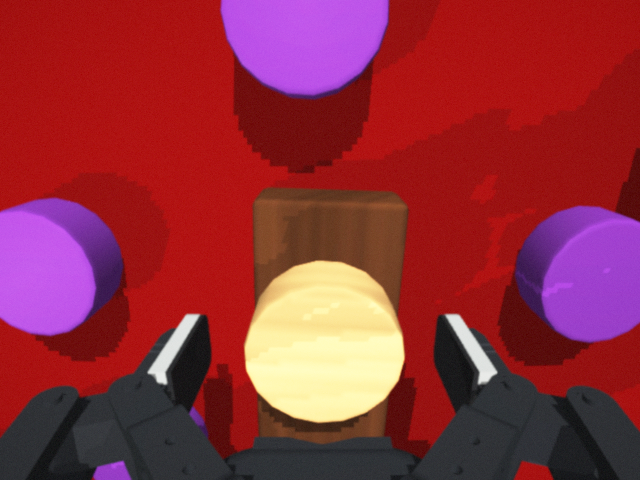

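```bash
python3 - <<'E'
from h import *
p=vision.camera_params("wrist")
im=cv2.imread("pics/wrist17.png")
print(arm.get_obs()['position'],onz([[325,347],[245,347],[404,347],[325,422]],54,p))
for y in (279,281,283): print(y,proj([[415,y-29,54],[415,y+29,54],[415,y+29,28]],p))
E
```

```text
[415.24 283.33  29.26] [[415.21 285.43  54.  ]
 [387.3  285.46  54.  ]
 [442.81 285.19  54.  ]
 [415.18 252.39  54.  ]]
279 [[324.52 426.94]
 [324.3  287.89]
 [323.82 259.96]]
281 [[324.51 422.81]
 [324.29 282.31]
 [323.81 255.16]]
283 [[324.51 418.64]
 [324.28 276.67]
 [323.8  250.32]]
```

servo_tool:
  plan: [1, 0, -0.25, -0.25, 0, 1, 0, 0, 0, 0, -1, 0, 0, 0, 0, -1, 0, 0, 0, 0, -1, 0, 0, 0, 0, -1, 0, 0, 0, 0, -1, 0, 0, 0, 0, -1, 0, 0, 0, 0, -1, 0, 0, 0, 0, -1, 0, 0, 0, 0]

```text
time: 24.5
position: [414.8, 280.6, 26.3]
tool_rot: [2.225, 2.218, 0.001]
force: [-0.9, -0.8, 6.3]
width: 0.662
```

```bash
python3 - <<'E'
from h import *
o=arm.get_obs();print(o['position'],o['force'],o['width'])
p=vision.camera_params("wrist")
a=vision.get_image("wrist")[160:440,190:450,::-1]
ps=vision.camera_params("side");s=vision.get_image("side")[:,:,::-1]
x,y=proj([416,282,40],ps)[0].astype(int)
cv2.imwrite("pics/o18.png",np.hstack([cv2.resize(a,(400,433)),cv2.resize(s[y-54:y+54,x-50:x+50],(400,433))]))
E
```

```text
[414.78 280.62  26.31] [-0.87 -0.82  6.34] 0.662137362613514
```

View pics/o18.png

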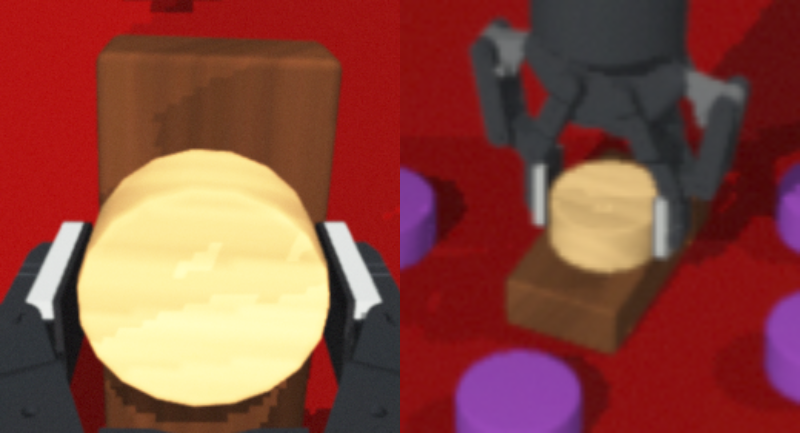

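servo_tool:
  plan: [0.5, 0, 0, 0, 0, 0.6, 0, 0, 0, 0, 0.6, 0, 0, 0.3, 0, 0.6, 0, 0, 0, 0, 0.6, 0, 0, 0, 0, -1, 0, 0, 0, 0, -1, 0, 0, 0, 0, -1, 0, 0, 0, 0, -1, 0, 0, 0, 0, -1, 0, 0, 0, 0, -1, 0, 0, 0, 0]

```text
time: 25.7
position: [414.7, 280.6, 29.3]
tool_rot: [2.225, 2.218, 0.0]
force: [-1.6, -0.4, 7.0]
width: 0.657
```

servo_tool:
  plan: [-1, 0, 0, 0.5, 0, -1, 0, 0, 1.5, 0, -1, 0, 0, 3, 0, -1, 0, 0, 3, 0, -1, 1, -2, 3, 0, -1, 2, -3.5, 2, 0, -1, 2, -3.5, 2, 0, -1, 2, -3.5, 1, 0, -1, 2, -3.5, 0, 0, -1, 2, -3.5, 0, 0, -1, 2, -3.5, 0, 0, -1, 2, -3.5, 0, 0, -1, 2, -3.5, 0, 0, -1, 2, -3.5, 0, 0, -1, 2, -3.5, 0, 0, -1, 2, -3.5, 0, 0, -1, 1.5, -3, 0, 0, -1, 1, -2, 0, 0, -1, 0.2, -1.5, 0, 0, -1, 0, 0, 0, 0]

```text
time: 27.7
position: [670.8, -192.3, 188.4]
tool_rot: [2.228, 2.214, -0.002]
force: [-0.6, 0.8, -1.2]
width: 0.657
```

servo_tool:
  plan: [-1, 0, 0, 0, 0, -1, 0, 0, 0, 0]

```text
time: 27.9
position: [671.4, -187.2, 188.9]
tool_rot: [-2.221, -2.22, -0.001]
force: [-0.6, -0.1, -0.9]
width: 0.659
```

```bash
python3 - <<'E'
from h import *
o=arm.get_obs();t=o['position'];print(t,toolyaw(o),o['width'])
p=vision.camera_params("wrist");im=vision.get_image("wrist");np.save("p19.npy",p,allow_pickle=True)
m=traymask(im); cs,_=cv2.findContours(m,cv2.RETR_EXTERNAL,cv2.CHAIN_APPROX_NONE)
for c in cs:
    if cv2.contourArea(c)>800:
        q=onz(c[:,0],8,p)[:,:2].astype(np.float32); print(cv2.fitEllipse(q))
im=im[:,:,::-1].copy()
cv2.imwrite("pics/wrist19.png",im)
draw(im,circ(t,29,t[2]+24.7),p,(255,0,0));draw(im,circ(t,29,t[2]-1.3),p,(0,255,0))
for r in(39,45): draw(im,circ([674.5,-150],r,8),p,(255,0,0))
cv2.imwrite("pics/o19.png",im)
E
```

```text
[ 671.36 -187.24  188.88] -0.0006802754736992365 0.6593177540328692
((764.2844848632812, -310.44061279296875), (17.478641510009766, 89.6689453125), 22.875181198120117)
((576.13623046875, -310.485107421875), (17.42477035522461, 89.49725341796875), 156.98974609375)
((670.4010009765625, -319.5865173339844), (148.60166931152344, 194.9413299560547), 1.8416321277618408)
((418.6361389160156, -230.49620056152344), (101.0902328491211, 188.43128967285156), 166.42807006835938)
((977.7438354492188, -377.31732177734375), (63.659053802490234, 402.08563232421875), 12.04593276977539)
((677.6732788085938, -149.51812744140625), (89.45712280273438, 89.48615264892578), 133.12623596191406)
((894.1627807617188, -192.65638732910156), (20.8638858795166, 662.9755249023438), 0.010079856961965561)
((479.8712463378906, -34.954345703125), (49.222354888916016, 80.55976104736328), 86.9618911743164)
```

View pics/o19.png

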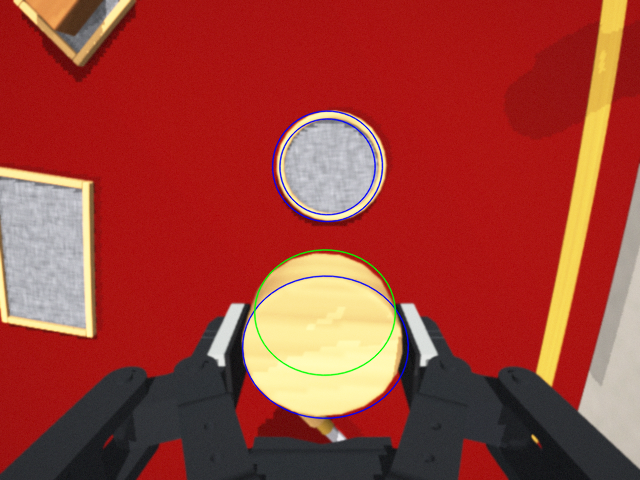

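servo_tool:
  plan: [-1, 0.3, 1.5, -2, 0, -1, 0.3, 1.5, -3, 0, -1, 0.1, 0.8, -3, 0, -1, 0, 0, -3, 0, -1, 0, 0, -2.5, 0, -1, 0, 0, -1.3, 0, -1, 0, 0, 0, 0, -1, 0, 0, 0, 0, -1, 0, 0, 0, 0, -1, 0, 0, 0, 0]

```text
time: 28.95
position: [679.6, -151.7, 42.4]
tool_rot: [2.223, 2.217, 0.002]
force: [0.3, -0.6, -1.3]
width: 0.659
```

```bash
cat > rd.py <<'E'
from h import *
import sys
o=arm.get_obs();t=o['position'];print(t,toolyaw(o),o['force'],o['width'])
p=vision.camera_params("wrist");im=vision.get_image("wrist")[:,:,::-1].copy()
draw(im,circ(t,29,t[2]+24.7),p,(255,0,0));draw(im,circ(t,29,t[2]-1.3),p,(0,255,0))
for r in(39,45): draw(im,circ([677.7,-149.5],r,8),p,(255,0,0))
cv2.imwrite("pics/o%s.png"%sys.argv[1],cv2.resize(im[100:460,150:500],None,fx=1.6,fy=1.6))
E
python3 rd.py 20
```

```text
[ 679.64 -151.67   42.45] -0.00310566474580441 [ 0.3  -0.6  -1.28] 0.6589566600379292
```

View pics/o20.png

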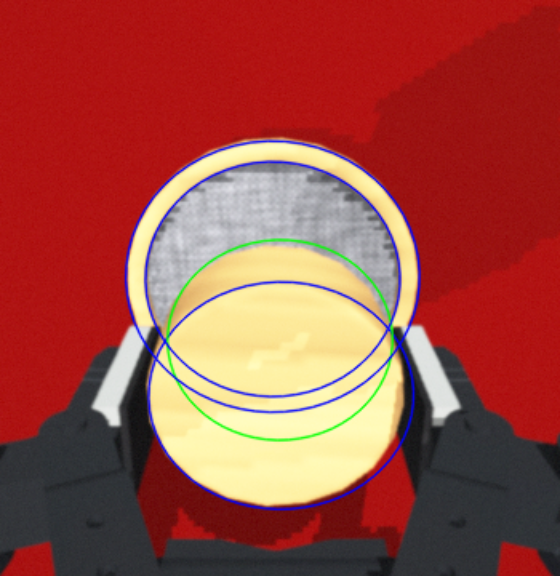

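servo_tool:
  plan: [-1, -0.1, 0.28, -1, 0, -1, 0, 0, -1, 0, -1, 0, 0, -0.8, 0, -1, 0, 0, -0.3, 0, -1, 0, 0, 0, 0, -1, 0, 0, 0, 0, -1, 0, 0, 0, 0]

```text
time: 29.7
position: [678.0, -148.8, 10.2]
tool_rot: [2.224, 2.218, 0.001]
force: [-0.7, 0.4, 0.0]
width: 0.657
```

```bash
python3 rd.py 21
```

```text
[ 677.96 -148.83   10.18] -0.003114183631196127 [-0.66  0.41  0.  ] 0.6565525617967051
```

View pics/o21.png

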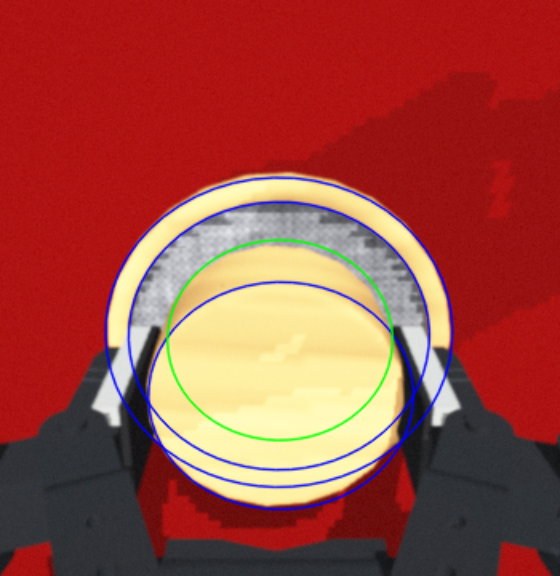

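servo_tool:
  plan: [-1, 0, 0.05, -0.3, 0, -1, 0, 0, -0.1, 0, -1, 0, 0, -0.05, 0, -1, 0, 0, 0, 0, -1, 0, 0, 0, 0]

```text
time: 30.25
position: [677.6, -148.1, 5.4]
tool_rot: [-2.225, -2.218, -0.0]
force: [-0.7, 0.8, -0.0]
width: 0.66
```

servo_tool:
  plan: [-1, 0, 0, -0.05, 0, -1, 0, 0, -0.05, 0, -1, 0, 0, 0, 0, -1, 0, 0, 0, 0]

```text
time: 30.65
position: [677.7, -148.2, 5.4]
tool_rot: [2.225, 2.218, 0.0]
force: [-4.5, 1.2, 8.7]
width: 0.661
```

servo_tool:
  plan: [0.4, 0, 0, 0.05, 0, 0.6, 0, 0, 0, 0, 1, 0, 0, 0, 0, 1, 0, 0, 0, 0, 1, 0, 0, 0, 0, 1, 0, 0, 1, 0, 1, 0, 0, 3, 0, 1, 0, 0, 4, 0, 1, 0, 0, 4, 0, 1, 0, 0, 4, 0, 1, 0, 0, 4, 0, 1, 0, 0, 0, 0, 1, 0, 0, 0, 0]

```text
time: 31.95
position: [678.3, -148.3, 206.9]
tool_rot: [2.223, 2.216, 0.003]
force: [-0.1, 0.2, -0.4]
width: 0.997
```

```bash
python3 - <<'E'
from h import *
o=arm.get_obs();t=o['position'];print(t,o['force'])
p=vision.camera_params("wrist");im=vision.get_image("wrist")[:,:,::-1].copy()
cv2.imwrite("pics/wrist22.png",im)
c=[677.7,-149.5];x,y=proj([*c,8],p)[0].astype(int)
a=cv2.resize(im[y-70:y+70,x-70:x+70],None,fx=2.8,fy=2.8)
for l in(39,45):draw(im,circ(c,l,8),p,(255,0,0))
draw(im,circ(c,29,30),p,(0,255,0))
b=cv2.resize(im[y-70:y+70,x-70:x+70],None,fx=2.8,fy=2.8)
cv2.imwrite("pics/o22.png",np.hstack([a,b]))
s=vision.get_image("side")[:,:,::-1];cv2.imwrite("pics/s22.png",cv2.resize(s[180:320,180:420],None,fx=3,fy=3))
E
```

```text
[ 678.27 -148.35  206.91] [-0.09  0.19 -0.35]
```

View pics/o22.png

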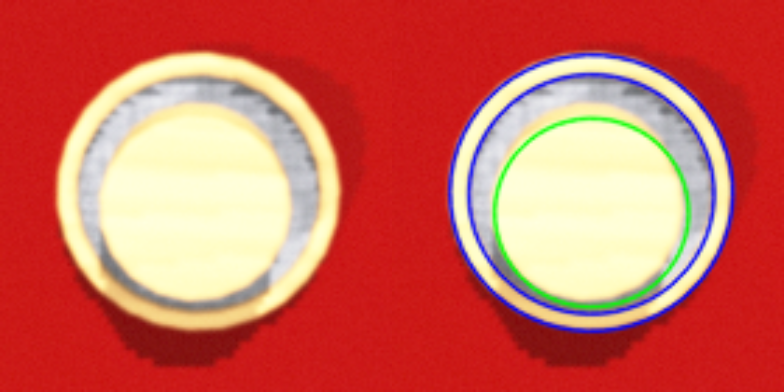

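View pics/s22.png

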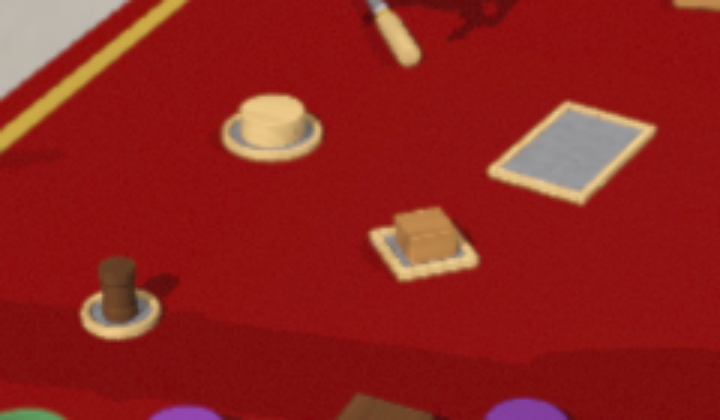

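servo_tool:
  plan: [1, -1, 2, 0, 0, 1, -2, 3.2, 0, 0, 1, -2, 3.5, 0, 0, 1, -2, 3.5, 0, 0, 1, -2, 3.5, 0, 0, 1, -2, 3.5, 0, 0, 1, -2, 3.5, 0, 0, 1, -2, 3.5, 0, 0, 1, -2, 3.5, 0, 0, 1, -2, 3.5, 0, 0, 1, -2, 3.5, 0, 0, 1, -2, 3.5, 0, 0, 1, -2, 2.5, 0, 0, 1, -1.3, 1.5, 0, -0.02, 1, 0, 0, 0, 0, 1, 0, 0, 0, 0, 1, 0, 0, 0, 0]

```text
time: 33.75
position: [415.3, 292.3, 204.2]
tool_rot: [2.248, 2.193, -0.002]
force: [-1.2, -0.8, -1.2]
width: 1.0
```

```bash
python3 - <<'E'
from h import *
o=arm.get_obs();t=o['position'];print(t,toolyaw(o))
p=vision.camera_params("wrist");im=vision.get_image("wrist")[:,:,::-1].copy()
cv2.imwrite("pics/wrist23.png",im);np.save("p23.npy",p,allow_pickle=True)
x,y=proj([415,272,28],p)[0].astype(int);print(x-100,y-110)
draw(im,rect([415.5,272.2],60,120,np.radians(-1.5),28),p,(255,0,0))
cv2.imwrite("pics/o23.png",cv2.resize(im[y-110:y+90,x-100:x+100],None,fx=3,fy=3,interpolation=cv2.INTER_CUBIC))
E
```

```text
[415.32 292.28 204.17] -0.024775635667490727
223 126
```

View pics/o23.png

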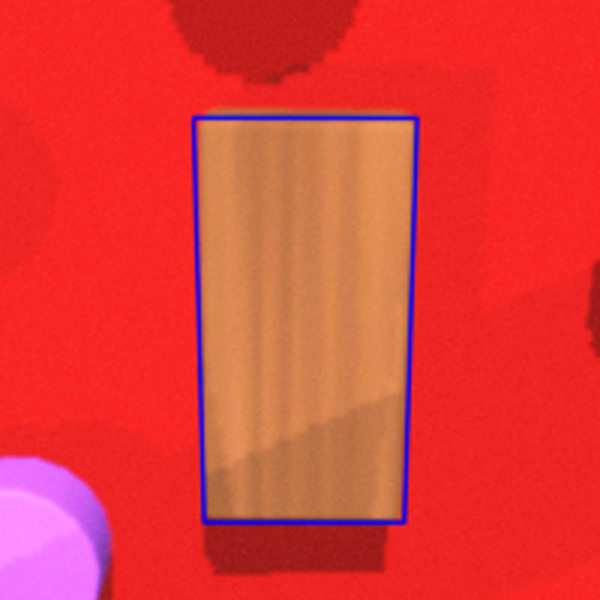

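servo_tool:
  plan: [1, 0, -1, -2, 0, 1, 0, -1, -3, 0, 1, 0, 0, -3, 0, 1, 0, 0, -3, 0, 1, 0, 0, -3, 0, 1, 0, 0, -2.5, 0, 1, 0, 0, -1.7, 0, 1, 0, 0, -1, 0, 1, 0, 0, -0.5, 0, 1, 0, 0, 0, 0, 1, 0, 0, 0, 0, 1, 0, 0, 0, 0]

```text
time: 35.0
position: [415.2, 274.2, 8.6]
tool_rot: [2.247, 2.195, 0.003]
force: [0.1, 0.4, -0.4]
width: 0.996
```

servo_tool:
  plan: [1, 0, -0.2, -0.4, 0, 1, 0, 0, -0.2, 0, 1, 0, 0, 0, 0, 1, 0, 0, 0, 0]

```text
time: 35.4
position: [414.5, 271.8, 1.8]
tool_rot: [-2.247, -2.196, 0.0]
force: [-0.2, 0.3, 0.4]
width: 1.002
```

```bash
python3 - <<'E'
from h import *
o=arm.get_obs();t=o['position'];print(t,toolyaw(o),o['force'])
p=vision.camera_params("wrist");im=vision.get_image("wrist")[:,:,::-1].copy()
draw(im,rect([415.5,272.2],60,120,np.radians(-1.5),28),p,(255,0,0))
cv2.imwrite("pics/o24.png",im)
E
```

```text
[414.55 271.78   1.76] -0.022942804111238786 [-0.18  0.29  0.41]
```

View pics/o24.png

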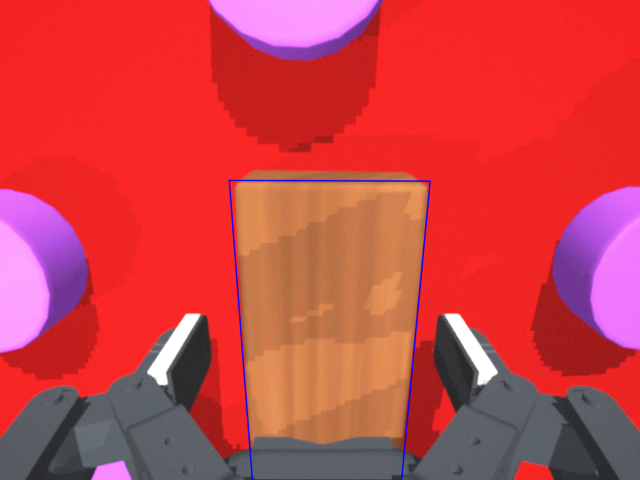

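servo_tool:
  plan: [-1, 0, 0, 0, 0, -1, 0, 0, 0, 0, -1, 0, 0, 0, 0, -1, 0, 0, 0, 0, -1, 0, 0, 0, 0, -1, 0, 0, 0, 0, -1, 0, 0, 0.5, 0, -1, 0, 0, 0.5, 0, -1, 0, 0, 0, 0, -1, 0, 0, 0, 0]

```text
time: 36.45
position: [414.6, 271.8, 11.9]
tool_rot: [2.247, 2.196, 0.0]
force: [0.1, -0.3, -2.5]
width: 0.689
```

```bash
python3 - <<'E'
from h import *
o=arm.get_obs();t=o['position'];print(t,toolyaw(o),o['force'])
p=vision.camera_params("wrist");a=vision.get_image("wrist")[150:450,180:460,::-1].copy()
ps=vision.camera_params("side");s=vision.get_image("side")[:,:,::-1]
x,y=proj([416,272,20],ps)[0].astype(int)
cv2.imwrite("pics/o25.png",np.hstack([cv2.resize(a,(400,433)),cv2.resize(s[y-54:y+54,x-50:x+50],(400,433))]))
E
```

```text
[414.63 271.78  11.91] -0.023068586529201816 [ 0.15 -0.32 -2.47]
```

View pics/o25.png

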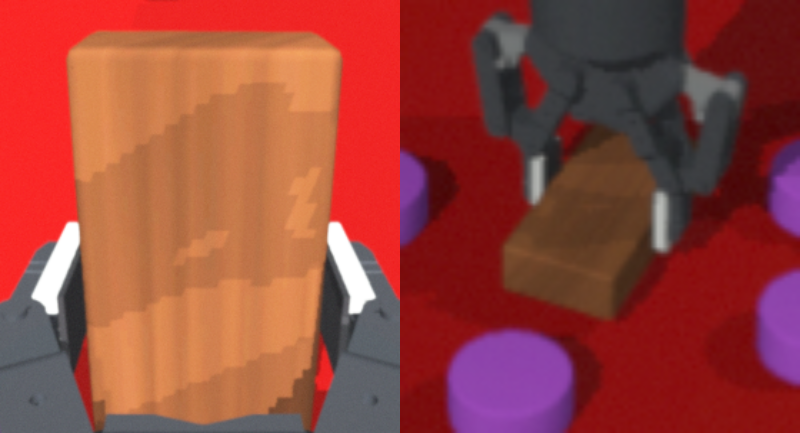

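servo_tool:
  plan: [-1, 0, 0, 1, 0, -1, 0, 0, 3, 0, -1, 0, 0, 3, 0, -1, 0.5, -1, 3, 0, -1, 0.8, -2, 3, 0, -1, 0.8, -3, 3, 0, -1, 0.8, -3, 2, 0, -1, 0.8, -3, 2, 0, -1, 0.8, -3, 0, 0, -1, 0.8, -3, 0, 0, -1, 0.8, -3, 0, 0, -1, 0.4, -3, 0, 0, -1, 0, -3, 0, 0, -1, -0.4, -3, 0, 0, -1, -0.6, -3, 0, 0, -1, -0.6, -3, 0, 0, -1, -0.6, -3, 0, 0, -1, -0.5, -3, 0, 0, -1, -0.5, -3, 0, 0, -1, 0, -3, 0, 0]

```text
time: 38.55
position: [446.5, -209.1, 212.3]
tool_rot: [-2.247, -2.195, -0.0]
force: [0.5, 1.2, -2.2]
width: 0.689
```

servo_tool:
  plan: [-1, 0, -3, 0, 0, -1, 0, -3, 0, 0, -1, 0, -2.5, 0, 0, -1, 0, -1.5, 0, 0, -1, 0, 0, 0, 0, -1, 0, 0, 0, 0, -1, 0, 0, 0, 0]

```text
time: 39.25
position: [447.9, -306.4, 211.8]
tool_rot: [-2.244, -2.198, -0.001]
force: [0.8, 0.6, -3.0]
width: 0.69
```

```bash
python3 - <<'E'
from h import *
o=arm.get_obs();t=o['position'];yw=toolyaw(o);print(t,yw,o['width'])
p=vision.camera_params("wrist");im=vision.get_image("wrist");np.save("p26.npy",p,allow_pickle=True)
m=traymask(im); cs,_=cv2.findContours(m,cv2.RETR_EXTERNAL,cv2.CHAIN_APPROX_NONE)
for c in cs:
    if cv2.contourArea(c)>800:
        q=onz(c[:,0],8,p)[:,:2].astype(np.float32); print(cv2.minAreaRect(q))
im=im[:,:,::-1].copy();cv2.imwrite("pics/wrist26.png",im)
zb=t[2]-1.8
draw(im,rect(t,60,120,yw,zb+28),p,(255,0,0));draw(im,rect(t,60,120,yw,zb),p,(0,255,0))
cv2.imwrite("pics/o26.png",im)
E
```

```text
[ 447.92 -306.42  211.76] -0.020855971453358074 0.6902926455480467
((637.5951538085938, -614.439697265625), (62.877685546875, 67.99711608886719), 86.05370330810547)
((552.5957641601562, -440.3681335449219), (29.974029541015625, 79.50605010986328), 18.842058181762695)
((335.6234436035156, -435.9375), (79.48562622070312, 30.52703857421875), 69.73796844482422)
((669.3090209960938, -404.687255859375), (23.55372428894043, 182.9678192138672), 37.026519775390625)
((442.52392578125, -363.9000244140625), (433.4302978515625, 175.57333374023438), 88.58415985107422)
((673.6248779296875, -166.3429718017578), (86.88729095458984, 57.20613098144531), 2.1527652740478516)
```

View pics/o26.png

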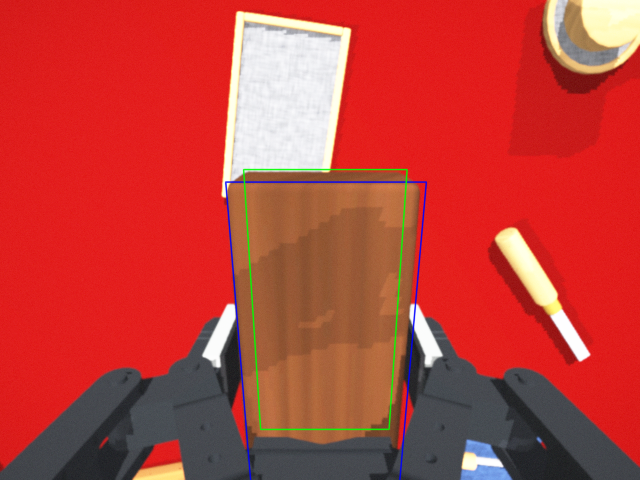

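```bash
python3 - <<'E'
from h import *
im=cv2.imread("pics/wrist26.png")
cv2.imwrite("pics/w26c.png",cv2.resize(im[0:210,190:390],None,fx=3.8,fy=2.85,interpolation=cv2.INTER_CUBIC))
E
```

```text
(no output)
```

View pics/w26c.png

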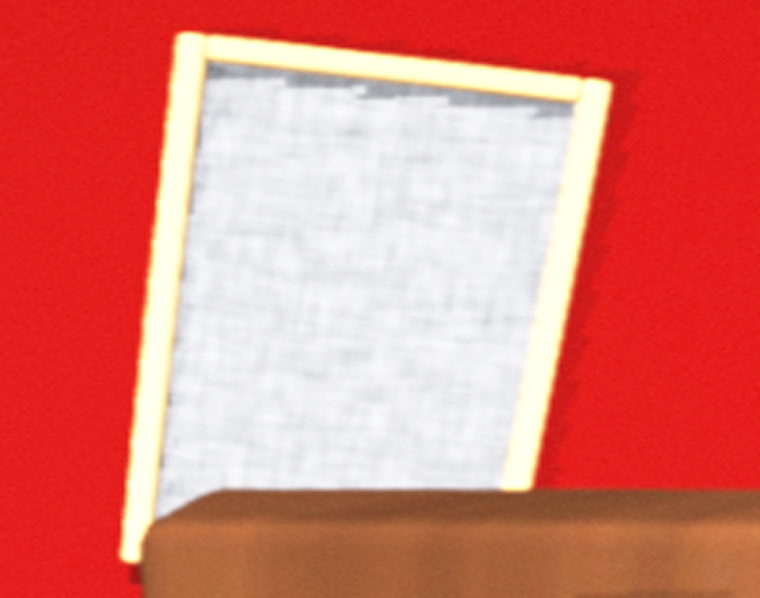

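```bash
python3 - <<'E'
from h import *
from scipy.optimize import least_squares
p=np.load("p26.npy",allow_pickle=True).item()
uv=np.array([[177,33],[612,80],[121,562]])/[3.8,2.85]+[190,0]
print(onz(uv,8,p))
f=lambda q:(proj(rect(q[:2],92,152,q[2],8)[[3,2,0]],p)-uv).ravel()
r=least_squares(f,[412,-222,-0.08]);print(r.x,np.degrees(r.x[2]),r.fun)
im=cv2.imread("pics/wrist26.png")
for a,b in((92,152),(80,140)):draw(im,rect(r.x,a,b,r.x[2],8),p,(255,0,0))
cv2.imwrite("pics/o27.png",cv2.resize(im[0:210,190:390],None,fx=3.8,fy=2.85))
E
```

```text
[[ 382.21 -146.05    8.  ]
 [ 473.23 -160.59    8.  ]
 [ 357.   -296.17    8.  ]]
[ 415.18 -228.39   -0.16] -9.387429527230916 [-0.03 -0.19 -0.33  0.44  0.4  -0.34]
```

View pics/o27.png

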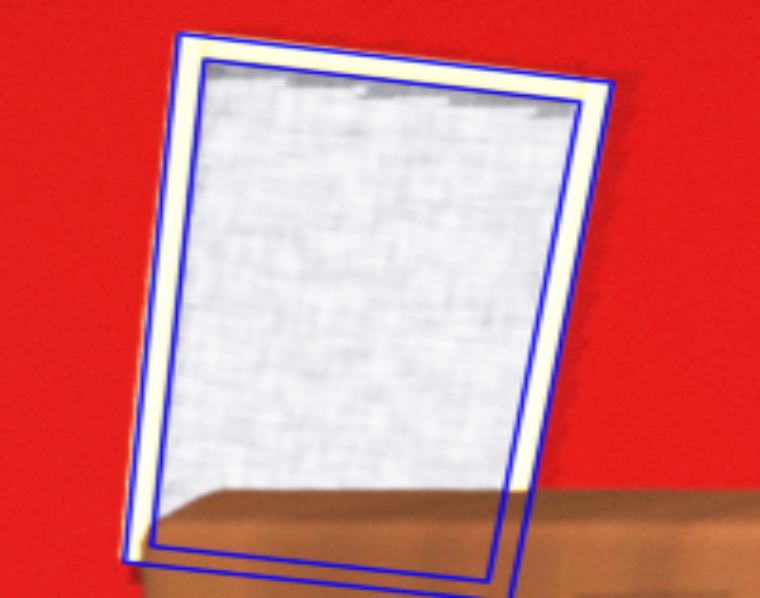

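servo_tool:
  plan: [-1, -0.8, 2, -1, -0.05, -1, -0.8, 2, -2, -0.05, -1, -0.8, 2, -2, -0.042, -1, -0.5, 1.3, -2.5, 0, -1, -0.3, 0.5, -2.5, 0, -1, 0, 0, -2, 0, -1, 0, 0, -2, 0, -1, 0, 0, -1, 0, -1, 0, 0, 0, 0, -1, 0, 0, 0, 0, -1, 0, 0, 0, 0]

```text
time: 40.4
position: [416.4, -230.4, 62.8]
tool_rot: [2.396, 2.03, 0.001]
force: [-0.0, -0.2, -1.0]
width: 0.692
```

```bash
cat > ob.py <<'E'
from h import *
import sys
o=arm.get_obs();t=o['position'];yw=toolyaw(o);print(t,yw,o['force'],o['width'])
p=vision.camera_params("wrist");im=vision.get_image("wrist")[:,:,::-1].copy()
zb=t[2]-1.8
draw(im,rect(t,60,120,yw,zb+28),p,(255,0,0));draw(im,rect(t,60,120,yw,zb),p,(0,255,0))
for a,b in((92,152),(80,140)):draw(im,rect([415.2,-228.4],a,b,-.164,8),p,(255,255,0))
cv2.imwrite("pics/o%s.png"%sys.argv[1],cv2.resize(im[60:460,150:500],None,fx=1.5,fy=1.5))
E
python3 ob.py 28
```

```text
[ 416.43 -230.45   62.78] -0.16493831990772065 [-0.03 -0.2  -1.04] 0.6916982042716332
```

View pics/o28.png

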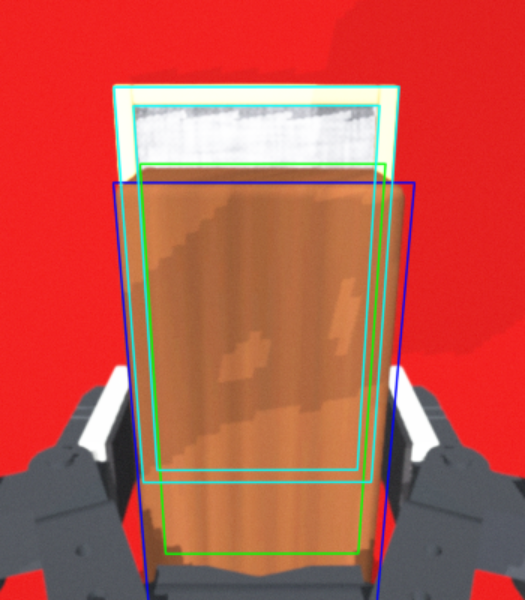

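servo_tool:
  plan: [-1, -0.04, 0.17, -1, 0, -1, 0, 0, -1.5, 0, -1, 0, 0, -1.2, 0, -1, 0, 0, -0.8, 0, -1, 0, 0, -0.3, 0, -1, 0, 0, 0, 0, -1, 0, 0, 0, 0, -1, 0, 0, 0, 0]

```text
time: 41.25
position: [415.6, -228.7, 14.2]
tool_rot: [2.396, 2.03, 0.001]
force: [-0.8, 0.7, -2.2]
width: 0.685
```

```bash
python3 ob.py 29
```

```text
[ 415.6  -228.65   14.22] -0.16505688995421902 [-0.83  0.71 -2.16] 0.6851860219975353
```

View pics/o29.png

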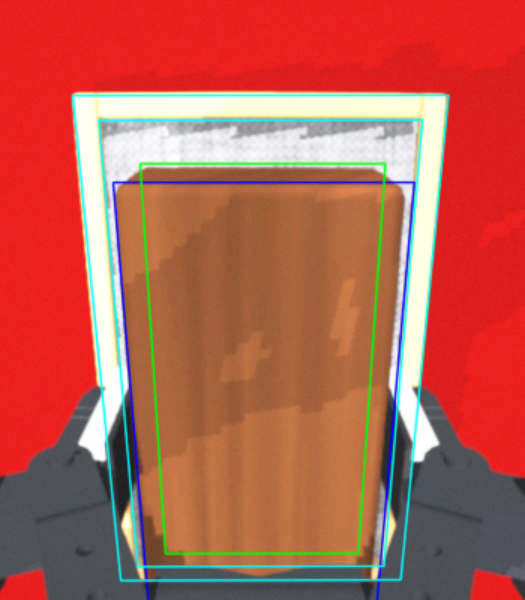

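servo_tool:
  plan: [-1, 0, 0, -0.5, 0, -1, 0, 0, -0.2, 0, -1, 0, 0, -0.1, 0, -1, 0, 0, 0, 0, -1, 0, 0, 0, 0, -1, 0, 0, 0, 0]

```text
time: 41.9
position: [415.1, -228.4, 6.2]
tool_rot: [-2.397, -2.031, -0.0]
force: [-2.3, 1.5, 6.0]
width: 0.691
```

servo_tool:
  plan: [0.45, 0, 0, 0, 0, 0.6, 0, 0, 0, 0, 1, 0, 0, 0, 0, 1, 0, 0, 0, 0, 1, 0, 0, 0, 0, 1, 0, 0, 1, 0, 1, 0, 0, 3, 0, 1, 0, 0, 4, 0, 1, 0, 0, 4, 0, 1, 0, 0, 4, 0, 1, 0, 0, 4, 0, 1, 0, 0, 0, 0, 1, 0, 0, 0, 0, 1, 0, 0, 0, 0]

```text
time: 43.3
position: [414.4, -228.1, 205.2]
tool_rot: [-2.396, -2.03, 0.001]
force: [-0.8, 0.2, -0.7]
width: 0.999
```

```bash
python3 - <<'E'
from h import *
o=arm.get_obs();t=o['position'];print(t,o['force'])
p=vision.camera_params("wrist");im=vision.get_image("wrist")[:,:,::-1].copy()
for a,b in((92,152),(80,140)):draw(im,rect([415.2,-228.4],a,b,-.164,8),p,(255,255,0))
draw(im,rect([415.2,-228.4],60,120,-.164,32),p,(0,255,0))
cv2.imwrite("pics/o30.png",cv2.resize(im[60:360,190:460],None,fx=2,fy=2))
s=vision.get_image("scene")[:,:,::-1];cv2.imwrite("pics/s30.png",cv2.resize(s[160:380,190:370],None,fx=2.7,fy=2.7,interpolation=cv2.INTER_CUBIC))
E
```

```text
[ 414.4  -228.14  205.16] [-0.81  0.2  -0.69]
```

View pics/o30.png

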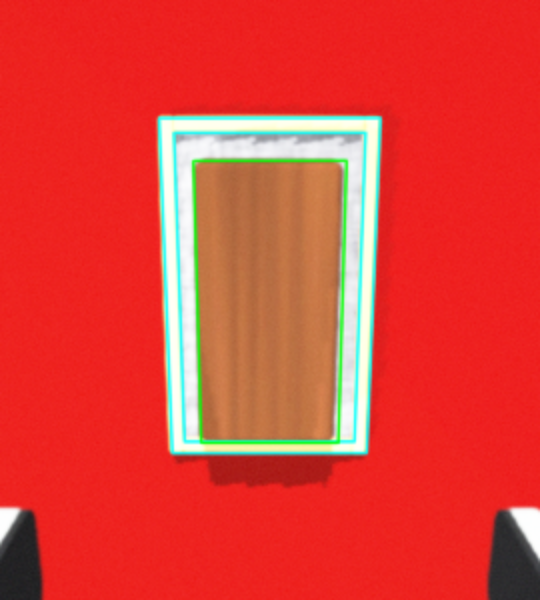

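View pics/s30.png

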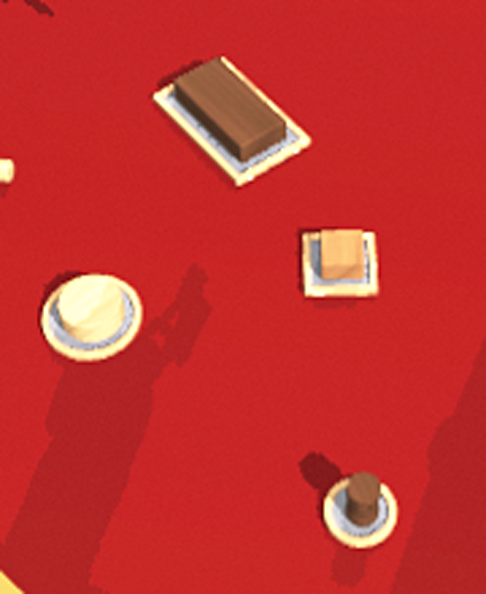

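servo_tool:
  plan: [1, 1.5, 2.5, 0.5, 0, 1, 1.5, 3, 0.5, 0, 1, 1.5, 3, 0, 0, 1, 1.5, 3, 0, 0, 1, 1, 3, 0, 0, 1, 0, 2, 0, 0, 1, 0, 0, 0, 0, 1, 0, 0, 0, 0, 1, 0, 0, 0, 0]

```text
time: 44.3
position: [484.7, -64.9, 215.3]
tool_rot: [-2.398, -2.028, 0.002]
force: [0.5, -0.4, -0.9]
width: 0.999
```

```bash
python3 - <<'E'
from h import *
from scipy.optimize import least_squares
o=arm.get_obs();print(o['position'])
p=vision.camera_params("wrist");im=vision.get_image("wrist")[:,:,::-1].copy()
np.save("p31.npy",p,allow_pickle=True);cv2.imwrite("pics/wrist31.png",im)
x,y=proj([480,-19,8],p)[0].astype(int);print(x-60,y-60)
cv2.imwrite("pics/w31c.png",cv2.resize(im[max(0,y-60):y+60,x-60:x+60],None,fx=5,fy=5,interpolation=cv2.INTER_CUBIC))
for c in("scene","side"):
    vision.get_image(c);pc=vision.camera_params(c)
    for n in("glass_cup","chisel"):
        for d in nets.tip_of(n,c)[:1]:print(c,n,d['p'],onz(d['centre'][::-1],0,pc)[0])
E
```

```text
[484.72 -64.86 215.28]
249 95
scene glass_cup 0.95 [596.25 401.14   0.  ]
scene chisel 0.62 [ 661.96 -402.23    0.  ]
side glass_cup 0.94 [594.4  395.33   0.  ]
side chisel 0.58 [ 423.23 -255.57    0.  ]
```

View pics/w31c.png

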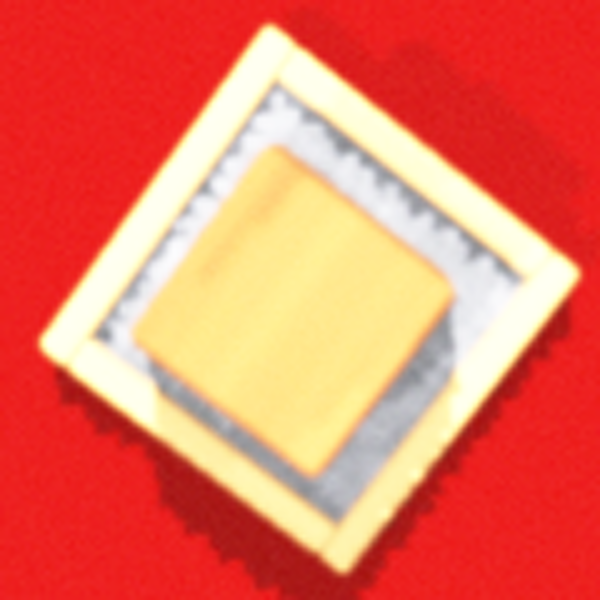

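```bash
python3 - <<'E'
from h import *
p=np.load("p31.npy",allow_pickle=True).item()
from scipy.optimize import least_squares
def fit(l,s,z,order=None):
    uv=np.array(l)/5+[249,95]
    f=lambda q:(proj(rect(q[:2],s,s,q[2],z),p)-uv).ravel()
    best=min((least_squares(f,[480,-19,a]) for a in (.75,2.3,-.8,-2.4)),key=lambda r:r.cost);print(best.x[:2],np.degrees(best.x[2])%90,best.cost)
fit([[342,573],[579,272],[267,26],[41,344]],68,8)
fit([[341,522],[526,280],[278,86],[93,338]],56,8)
fit([[313,476],[455,300],[278,145],[134,332]],40,30)
fit([[313,476],[455,298],[278,145],[134,332]],39,30)
E
```

```text
[480.68 -20.51] 42.89991620092531 0.4101019916117001
[481.04 -20.82] 43.10154006511118 4.582829127215662
[479.54 -19.13] 40.97614164272929 6.4052457812212955
[479.56 -19.01] 41.15206944046073 1.8192769466029828
```

```bash
python3 - <<'E'
from h import *
print(arm.finish_job())
E
```

```text
the job is handed in; nothing more can be done
None
```

I took the stack apart from the top down: pedestal, square, round, oblong. Each stand was lowered until the wrist felt contact with the felt, then released. The job was handed in at about 45 s with the gripper open and clear of everything.

Last camera checks, with all four stands upright and inside their rims:

| Stand | Distance from tray middle | Turn against tray |
|---|---|---|
| Pedestal | about 1 mm | not needed |
| Square | about 2 mm | about 2° |
| Round | about 2 mm | not needed |
| Oblong | about 1 mm | lined up, no turn visible |

- **Not corrected:** I left the 2 mm offsets on the square and round stands, since regrasping them risked touching the rims.
- **Re-gripped once:** I let go of the round stand before lifting it and gripped it 3 mm higher, so the fingers would clear the tray rim.
- **Cup:** both cameras put it where it was at the start, within a few mm.
- **Chisel:** the scene camera put it about 13 mm from its first reading, at low confidence. The side camera's reading (p 0.58) fell near the oblong tray, so I took it as false. The arm never went near the chisel, and it was plainly in view late in the job.

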